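# Put the spray can, screw jar and tape measure away in the stepped supplies rack

## Robot

A 7-joint arm with a two-finger parallel gripper is mounted at the origin on the work surface; the furniture and walls round the work are solid. World frame = base frame: x ahead of the robot, y to its left, z up, the work surface at z = 0. Lengths are in mm, angles in rad, forces in N, time in s.
With the tool pointing down it reaches from about 400 to 850 mm from the base axis. Payload 4.5 kg.
Tool frame: the origin (TCP) lies on the centre line of the jaws, within the pads' length; the fingertips stand 22 mm ahead of it and the grasp point (between the pads) lies 3 mm ahead of it; z points along the fingers, y is the line along which they close (so a half turn about z gives the same grasp; the last joint's range is limited). The gripper opens to 85 mm and grips with 20 to 120 N. Pads are 22 mm wide; open, the fingers measure 114 mm over their backs; the gripper's body (76 mm by 85 mm) begins 54 mm behind the grasp point. The pads swing forward as they close: fully open they stand 13 mm farther back than shut.
Start: joints at [-1.224, 0.689, -0.195, 1.565, 0.157, 0.902, -0.215], TCP at [192.308, 594.701, 253.317] pointing down, gripper open.
Joint ranges: [-3.01, 3.01], [-0.46, 2.08], [-1.47, 1.51], [0.13, 2.56], [-1, 4.14], [0.04, 2.09], [-2.66, 2.66]. Speed limits (rad/s): [2.57, 2.57, 3.14, 3.14, 3.14, 3.14, 3.14].

## Interface

Orientations are given as a rotation vector (axis times angle).
In Python, from rig import arm, get_image, get_calibration, masks_of gives the robot as it stands.
- The arm moves only by the tool jog_arm, never from a script. Its argument "steps" is a list of rows, each a list of 6 numbers: the shift along the tool's x, y, z each as a share of 40 cm, from -1 to 1, then the turn, a rotation vector about the tool's x, y, z each as a share of pi rad, from -1 to 1. In form: [[dx, dy, dz, rx, ry, rz], ...]. A call has 1 to 5 rows; each row is the pose to reach, as a shift and turn from the pose commanded when the call began, along the tool's axes at that moment, turning the shorter way round; what a row does not reach only later rows make up. A row lasts 1/12 s, in which the tool goes at most 41.7 mm and 7.16 degrees, less where a joint would pass 70% of its speed; a pose out of reach is approached as far as the arm can. A call with a number of a shift or a turn outside -1 to 1 is refused whole. A call with a gripper value outside its range is refused whole. "claw" is the closure in counts, from 0 (fully open) to 255 (shut), set as the call begins (left out, the last holds). The fingers move at their own pace and stop on an object; the grip force is fixed at half the most. Time passes only in rows, so rows that repeat a pose let the fingers close. It gives the time, the measured TCP pose, the force, the opening and the grip force at its end, in the units of the state.
- arm.state(): the state, without advancing time (a new reading comes with each control period).
- get_image(name): name is "scene" or "top" or "wrist"; returns (picture, depth): 420x560x3 uint8, red, green, blue; 420x560 float32, mm along the optical axis (not along the pixel's ray), 0 where there is no reading.
- get_calibration(name): a dict with "fx", "fy", "cx", "cy" (pixels), "distortion" ([k1, k2, p1, p2, k3] as OpenCV has them; the pictures are not rectified), "extrinsics" (4x4, takes a point from camera to world coordinates); the wrist camera has in their place "T_tool_cam" (4x4, takes a point from camera to tool coordinates, whose origin is the TCP and whose axes are the flange's). Camera axes: x right, y down, z forward; pixel columns grow to the right and rows downward; lengths in mm; the calibration is good to about 2 mm. A picture is of the moment at which its call begins: read the wrist's pose just before it. get_calibration takes no time and is no camera call.
- arm.hand_in(): hands the job in; it is judged then, once.
Trained networks look in the newest picture that a camera, given by its name, has taken for a name from the list of things; names that differ only in an ending like _2 or _b are one class to them, and where a whole thing is asked for, a point or a joint stands for the part that bears it (a point fixed in the world has none). Each returns a list of dicts, best first, with "conf" (0 to 1); they miss things now and then, are a little off and sometimes report something else, mostly with a low value. They report only what shows in the picture. A call takes as long as a camera call.
- masks_of(camera, query): "mask" (420x560 bool, what is visible of it) and "rect" ([left, top, width, height] in pixels, round what is visible of it).
The state is a dict: "time_s": time; "joints": joint angles; "qd": joint speeds; "joint_torque": joint torques, N m; "eef_pos": TCP position; "tcp_rot": TCP orientation; "contact_force": force on the tool from outside, world axes, zero at the start; "moment": the same for the moment, N m; "opening": opening from 0.0 (shut) to 1.0 (fully open); "grip_force": force on a finger pad.
Only numpy, scipy, OpenCV 4.12 (cv2) and the standard library are available. Lean on these libraries where they do the work, as an engineer would, in place of code of your own. Each camera call takes 0.05 s, during which the arm holds its last target. There are 200 camera calls.

## Task

Put the spray can, the jar of screws and the tape measure away in the plywood rack, each upright on the tier with the least headroom that it fits under, and pushed well in under the board above. Screw the jar's red lid down tight before it goes in and never tip the jar over, or the screws will spill. Leave everything else where it lies.

Things in the scene. Friction and masses are not known exactly. Their poses are not given: they have to be found in the camera images.
- rack: Fixed plywood rack, 262 mm wide, 262 high, open front towards the robot. Origin on the bench, +x into the rack, +y to its left; inner face of the back panel at x = +75 mm. Left half: one tall bay; right half: a lower and an upper tier. All 12 mm thick. Depths from the back panel: base board 150, middle shelf 125, top board 85; the upright walls are set back, 90 deep below z = 162, 50 above.
- tall_bay (a point): Tall bay (left half), headroom 236 mm, 110 wide inside, no shelf in it: point on its floor (14 mm above the bench), midway between its walls, plumb below the front edge of the top board. Axes as the rack's: +x goes in, 85 mm to the back panel; the floor runs 65 mm farther forward (-x) with nothing over it.
- lower_tier (a point): Lower tier (right half), headroom 136 mm, 116 wide inside: point on its floor (14 mm above the bench), midway between its walls, plumb below the front edge of the middle shelf, which is its roof. Axes as the rack's: +x goes in, 125 mm to the back panel; the floor runs 25 mm farther forward (-x).
- upper_tier (a point): Upper tier (right half), headroom 88 mm, 116 wide inside: point on its floor (top of the middle shelf, 162 mm above the bench), midway between its walls, plumb below the front edge of the top board, its roof. Axes as the rack's: +x goes in, 85 mm to the back panel; the floor runs 40 mm farther forward (-x).
- tool_box: Red steel tool box on the bench at the right, fixed and shut: 170 mm wide (y), 364 long (x), 146 high, with a carrying handle on top up to 177. Origin at the middle of its underside.
- bench_vice: Blue-grey bench vice at the left, fixed, 151 mm high: its bulk spans x = -60 to +100 mm, y = -115 to +200 from its origin in the directions of the robot's base frame; a clamp lever sticks out towards the robot to x = -86 mm, up to 42 mm high.
- aerosol: Tall spray can with a yellow cap, standing loose on the bench: 58 mm diameter, 222 mm high, about 0.3 kg. Origin at the centre of its foot, z up.
- jar: Round glass jar of screws with a red screw lid, standing loose on the bench: glass 56 mm diameter up to 68 mm, then a neck; 100 mm high with the lid tight; about 0.4 kg. Origin at the centre of its foot, z up.
- lid_top (a point): Centre of the top of the jar's red screw lid (53 mm diameter, ribbed, 21 mm high, so its skirt ends 21 mm below this point). It lies on the jar's axis.
- jar_lid (a joint): Angle of the jar's screw lid: 0 = tight at its stop, growing as it is unscrewed (anticlockwise from above). Starts at 0.7 to 1.3 rad; rises 2.5 mm per rad. The thread turns easily (0.02 N m), so the jar stands still on the bench while the lid is turned; once tight the jar turns with it, which does no harm.
- tape: Yellow tape measure standing on its edge: case 36 mm wide (x), 66 high, from y = -27 to +49 mm, flat-sided from -27 to +45; about 0.25 kg. Origin on the underside, z up; the blade's metal hook sticks out low down at the -y end, to y = -49 mm. It starts with the hook end towards the robot (within 0.4 rad of straight).
- screwdriver: Red screwdriver, 189 mm, 31 mm thick at the handle, lying on the bench; a bystander. Origin at the middle of its length, underside.
- pencil: Red pencil, 168 mm long, 7 mm thick, lying on the bench; a bystander. Origin at the middle, underside.
- plane: Block plane, 52x165x70 mm (long axis y), on the bench; a bystander. Origin at the middle, underside.
- offcut: Square wooden offcut, 50x50x19 mm, on the bench before the rack; a bystander. Origin at the middle, underside.
- sander: Cork sanding block, 64x113x32 mm, lying on top of the rack; a bystander. Origin at the middle, underside.

How it is judged (in metres and radians):
At the end, for the whole second after the job is handed in: Spray can in the tall bay, jar in the lower tier, tape measure in the upper: each upright (0.08 rad), at rest on its floor (6 mm), between the side walls, its origin at least 12 mm behind the front edge of the board overhead; the jar's lid within 0.08 rad of tight (x of aerosol in the frame of tall_bay between 0.012 and 0.1 m and y of aerosol in the frame of tall_bay between -0.03 and 0.03 m and z of aerosol in the frame of tall_bay between -0.006 and 0.006 m and angle between each of aerosol, jar, tape's own z axis and vertical below 0.08 rad and linear speed of each of aerosol, jar, tape below 0.01 m/s and x of jar in the frame of lower_tier between 0.012 and 0.1 m and y of jar in the frame of lower_tier between -0.034 and 0.034 m and z of jar in the frame of lower_tier between -0.006 and 0.006 m and x of tape in the frame of upper_tier between 0.012 and 0.1 m and y of tape in the frame of upper_tier between -0.045 and 0.045 m and z of tape in the frame of upper_tier between -0.006 and 0.006 m and value of joint jar_lid below 0.08 rad); the robot touches nothing.
It fails at once if The jar is tipped by more than 0.5 rad (angle between jar's own z axis and vertical above 0.5 rad).
It fails at once if The jar stands in the rack with its lid loose (over 0.15 rad) (value of joint jar_lid above 0.15 rad and x of jar in the frame of rack above -0.035 m and y of jar in the frame of rack between -0.125 and 0.125 m).
It fails at once if Another thing on the bench or rack is moved by more than 30 mm (distance of any of screwdriver, pencil, plane, offcut, sander from where it was at the start of the episode above 0.03 m).
It also fails if it takes over 72 s, if anything falls off the work surface, if the arm or the gripper's body presses on something with over 40 N, if the wrist force passes 120 N, or if a joint passes its speed limit or range.

## Working session

There is one attempt and no reset: what is moved stays moved. The work goes in short steps, Python scripts to look and compute and a tool call to move; the robot and the scene stay as the last step left them, time stands still between calls to the robot, and variables do not carry over. Pictures are saved under pics/ and viewed, at most 10 in all, crops included, and the job is handed in when it is done.

Besides the shell and the picture viewer there is one more tool, called after "Call:" as name(argument=value, ...), one argument or row to a line, values as JSON. jog_arm: Moves the arm, as the interface text tells. Shift numbers are shares of 40 cm and turn numbers shares of pi rad, none past 1 either way. Its arguments: {"type":"object","properties":{"steps":{"type":"array","items":{"type":"array","items":{"type":"number","minimum":-1,"maximum":1}}},"claw":{"type":"number"}},"required":["steps"]}

```bash
mkdir -p pics; cat > h.py <<'E'
import numpy as np, cv2
from scipy.spatial.transform import Rotation as R
from rig import arm, get_image, get_calibration, masks_of
def pts(cam, depth, mask=None, st=None):
    c=get_calibration(cam); 
    K=np.array([[c['fx'],0,c['cx']],[0,c['fy'],c['cy']],[0,0,1]])
    m=depth>0
    if mask is not None: m&=mask
    v,u=np.nonzero(m)
    n=cv2.undistortPoints(np.stack([u,v],1).astype(np.float64)[:,None],K,np.array(c['distortion'])).reshape(-1,2)
    z=depth[v,u].astype(float); P=np.c_[n*z[:,None],z,np.ones(len(z))]
    if cam=='wrist':
        T=np.eye(4);T[:3,:3]=R.from_rotvec(st['tcp_rot']).as_matrix();T[:3,3]=st['eef_pos'];T=T@np.array(c['T_tool_cam'])
    else: T=np.array(c['extrinsics'])
    return (P@T.T)[:,:3],u,v
def save(n,img): cv2.imwrite('pics/'+n,img[:,:,::-1])
E
python3 - <<'E'
from h import *
s=arm.state(); print(s)
for cam in('scene','top'):
    img,d=get_image(cam); save(cam+'0.png',img); np.savez(cam+'0',img=img,d=d)
    print(cam,np.array(get_calibration(cam)['extrinsics']).round(2).tolist())
    for q in ['rack','aerosol','jar','lid_top','tape','tool_box','bench_vice','screwdriver','pencil','plane','offcut','sander']:
        for r in masks_of(cam,q)[:1]:
            p,_,_=pts(cam,d,r['mask'])
            if len(p): print(q,round(r['conf'],2),r['rect'],'med',np.median(p,0).round(),'lo',np.percentile(p,2,0).round(),'hi',np.percentile(p,98,0).round())
E
```

```text
{'time_s': 0.0, 'joints': array([-1.22422071,  0.69000184, -0.19451782,  1.56636691,  0.15728459,
        0.90250635, -0.21510005]), 'qd': array([ 9.01736088e-04,  1.87240309e-05,  1.17903129e-04,  5.29104387e-04,
       -1.67639477e-04,  2.29862231e-03,  2.96299116e-05]), 'joint_torque': array([ 1.36456805e-03, -5.39622295e+01, -1.26615789e+00, -1.58543551e+01,
        9.08635149e-03,  9.82797443e-03,  5.59545477e-07]), 'eef_pos': array([192.16203909, 594.06917377, 252.46687327]), 'tcp_rot': array([-4.89154540e-01, -3.10310197e+00,  2.95918100e-03]), 'contact_force': array([-0.18297276, -0.18638253,  0.84905529]), 'moment': array([ 0.01404731,  0.09883821, -0.01218529]), 'grip_force': 0.0, 'opening': 1.001951152021135}
scene [[0.68, -0.34, 0.65, -198.23], [-0.74, -0.3, 0.61, -665.46], [-0.01, -0.89, -0.45, 640.56], [0.0, 0.0, 0.0, 1.0]]
rack 0.97 [269.9, 150.6, 113.9, 122.3] med [645. -85. 135.] lo [ 540. -213.    9.] hi [699.  44. 263.]
aerosol 0.59 [244.1, 189.4, 28.4, 83.6] med [430. -26. 125.] lo [419. -37.   3.] hi [465.   8. 223.]
jar 0.94 [178.4, 216.7, 23.0, 39.0] med [375. 
[... 1193 characters left out ...]
0.4, 240.2, 23.3, 21.5] med [388. 201. 102.] lo [363. 177.   1.] hi [413. 243. 106.]
tape 0.93 [301.1, 221.2, 28.4, 34.1] med [ 436. -150.   64.] lo [ 398. -175.    3.] hi [ 476. -124.   69.]
screwdriver 0.63 [224.7, 229.1, 13.4, 55.3] med [415.  93.  24.] lo [327.  79.  13.] hi [464. 106.  32.]
pencil 0.48 [283.2, 232.4, 8.1, 52.9] med [376. -76.   6.] lo [310. -86.   1.] hi [450. -67.  10.]
plane 0.19 [241.0, 116.9, 107.2, 91.5] med [615. -83. 160.] lo [ 544. -210.    9.] hi [695.  43. 264.]
offcut 0.6 [272.0, 215.9, 21.2, 20.7] med [484. -60.  19.] lo [457. -85.  14.] hi [511. -38.  23.]
sander 0.77 [268.9, 121.7, 51.8, 31.6] med [638. -82. 293.] lo [ 614. -137.  261.] hi [674. -28. 297.]
```

```bash
python3 - <<'E'
import cv2
a=cv2.imread('pics/scene0.png')[120:340,110:400];b=cv2.imread('pics/top0.png')[90:310,130:400]
cv2.imwrite('pics/s1.png',cv2.resize(a,None,fx=2.7,fy=2.7,interpolation=2));cv2.imwrite('pics/t1.png',cv2.resize(b,None,fx=2.7,fy=2.7,interpolation=2))
E
```

```text
(no output)
```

View pics/s1.png

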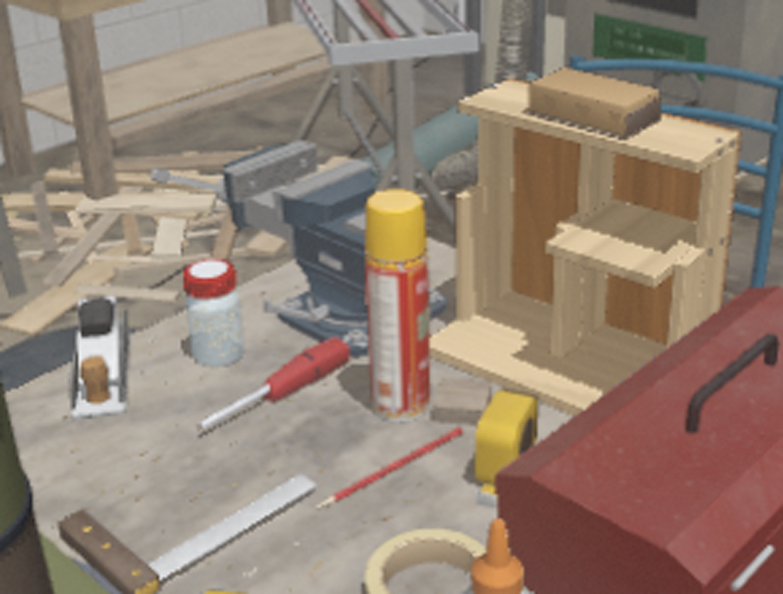

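View pics/t1.png

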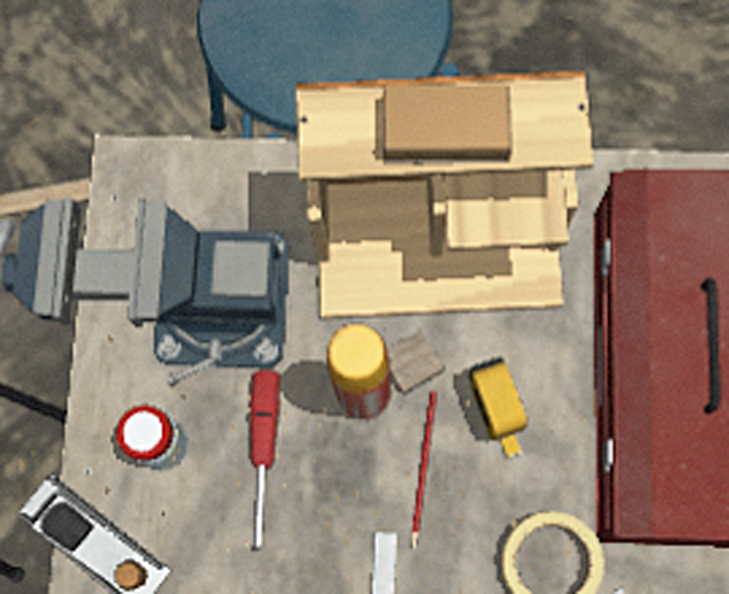

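The pictures show the can at scene pixel (397,300) of the crop and the jar at (213,312). The tape is at (505,430), hook towards the robot. The rack is open towards us, the sander is on its roof, and the offcut is before the can and rack. Next I'll fit the poses and check the arm's kinematics, since the tiers need a tilted tool.

```bash
cat > kin.py <<'E'
import numpy as np
from scipy.spatial.transform import Rotation as R
from scipy.optimize import least_squares
# xArm7 modified DH guess
DH=[(0,0,267),(-np.pi/2,0,0),(np.pi/2,0,293),(np.pi/2,52.5,0),(np.pi/2,77.5,342.5),(np.pi/2,0,0),(-np.pi/2,76,97)]
LO=np.array([-3.01,-.46,-1.47,.13,-1,.04,-2.66]);HI=np.array([3.01,2.08,1.51,2.56,4.14,2.09,2.66])
def fk(q,tool=0):
    T=np.eye(4)
    for (al,a,d),t in zip(DH,q):
        c,s,ca,sa=np.cos(t),np.sin(t),np.cos(al),np.sin(al)
        T=T@np.array([[c,-s,0,a],[s*ca,c*ca,-sa,-d*sa],[s*sa,c*sa,ca,d*ca],[0,0,0,1]])
    T[:3,3]+=T[:3,2]*tool
    return T
E
python3 - <<'E'
from h import *; from kin import *
q=[-1.224,0.689,-0.195,1.565,0.157,0.902,-0.215]
T=fk(q);print(T.round(3)); print(R.from_rotvec(arm.state()['tcp_rot']).as_matrix().round(3))
P=[];
for cam in('scene','top'):
    f=np.load(cam+'0.npz'); p,u,v=pts(cam,f['d']); P.append(p)
P0,P1=P
def box(p,x,y,z): return p[(p[:,0]>x[0])&(p[:,0]<x[1])&(p[:,1]>y[0])&(p[:,1]<y[1])&(p[:,2]>z[0])&(p[:,2]<z[1])]
for n,p in(('scene',P0),('top',P1)):
    for nm,z in(('base',(8,20)),('shelf',(155,170)),('top',(255,270))):
        b=box(p,(520,720),(-230,60),z)
        r=cv2.minAreaRect(b[:,:2].astype(np.float32)); print(n,nm,len(b),r)
        # front edge fit
        ys=np.arange(-200,40,8);e=[(y+4,np.percentile(s[:,0],3)) for y in ys if len(s:=b[abs(b[:,1]-y-4)<4])>4]
        e=np.array(e)
        if len(e)>4: 
            k=np.polyfit(e[:,1-1],e[:,1],1); res=abs(np.polyval(k,e[:,0])-e[:,1]); k=np.polyfit(*e[res<np.median(res)*2.5+.5].T,1);print('  x=',k,'y-range',np.percentile(b[:,1],[1,99]))
    c=box(p,(395,490),(-60,40),(60,240)); print('can',cv2.minEnclosingCircle(box(c,(0,999),(-99,99),(216,240))[:,:2].astype(np.float32)))
    j=box(p,(340,430),(150,240),(95,115)); print('jar',cv2.minEnclosingCircle(j[:,:2].astype(np.float32)), np.median(j,0))
    t=box(p,(380,500),(-200,-110),(60,72)); print('tape',cv2.minAreaRect(t[:,:2].astype(np.float32)),np.median(t[:,2]))
    o=box(p,(440,530),(-100,-30),(14,26)); print('offcut',cv2.minAreaRect(o[:,:2].astype(np.float32)))
    tb=box(p,(300,700),(-330,-170),(100,160)); print('toolbox y max',np.percentile(tb[:,1],[90,98,99.5]),tb[:,0].min(),tb[:,0].max())
E
```

```text
[[ 3.06000e-01 -9.52000e-01 -3.00000e-03  1.16413e+02]
 [-9.52000e-01 -3.06000e-01  1.00000e-02 -6.02659e+02]
 [-1.10000e-02 -1.00000e-03 -1.00000e+00  2.07018e+02]
 [ 0.00000e+00  0.00000e+00  0.00000e+00  1.00000e+00]]
[[-0.951  0.308  0.   ]
 [ 0.308  0.951  0.   ]
 [-0.     0.    -1.   ]]
scene base 2011 ((613.0054931640625, -56.59972381591797), (159.2870330810547, 212.5225372314453), 4.488236427307129)
  x= [-7.96668376e-02  5.33407823e+02] y-range [-155.87593603   41.23628609]
scene shelf 1564 ((628.0868530273438, -82.56843566894531), (135.7866973876953, 266.5542297363281), 5.122689723968506)
  x= [6.66976745e-01 6.71652667e+02] y-range [-212.44400667   43.77633642]
scene top 1113 ((649.984619140625, -81.23136901855469), (95.74593353271484, 263.43048095703125), 5.308023452758789)
  x= [-8.64991307e-02  5.97146245e+02] y-range [-212.88747397   46.95676685]
can ((446.11895751953125, -9.414894104003906), 25.11357879638672)
jar ((386.5746765136719, 199.84962463378906), 27.46153450012207) [383.79787319 196.14553496 101.3921619 ]
tape ((441.23419189453125, -148.97474670410156), (68.8
[... 635 characters left out ...]
3592337]
top top 2522 ((651.298095703125, -81.58311462402344), (93.04430389404297, 262.6371154785156), 4.054049491882324)
  x= [-7.47391605e-02  6.01528378e+02] y-range [-211.1400623    48.18388514]
can ((450.6554870605469, -9.541980743408203), 25.71855354309082)
jar ((388.35870361328125, 201.62518310546875), 27.167896270751953) [388.29756274 201.37537458 101.74659424]
tape ((443.5975646972656, -149.5030975341797), (72.52008819580078, 36.09498596191406), 21.59004020690918) 65.16131643788981
offcut ((481.3848876953125, -52.572837829589844), (50.275352478027344, 66.73809814453125), 31.629640579223633)
toolbox y max [-257.47262512 -210.81749106 -180.22087788] 300.3737654049093 661.1790653452599
```

Call:
jog_arm(
  steps=[
    [-0.256,-0.26,0.043,0,0,0],
    [-0.256,-0.26,0.043,0,0,0],
    [-0.256,-0.26,0.043,0,0,0],
    [-0.256,-0.26,0.043,0,0,0],
    [-0.256,-0.26,0.043,0,0,0],
  ],
  claw=0,
)

```text
time_s: 1.72
eef_pos: [261.5, 457.5, 235.4]
tcp_rot: [0.501, 3.099, -0.011]
contact_force: [0.1, -0.9, -0.2]
opening: 0.997
grip_force: 0.0
```

Call:
jog_arm(
  steps=[
    [-0.256,-0.26,0.043,0,0,0],
    [-0.256,-0.26,0.043,0,0,0],
    [-0.256,-0.26,0.043,0,0,0],
    [-0.256,-0.26,0.043,0,0,0],
    [-0.256,-0.26,0.043,0,0,0],
  ],
)

```text
time_s: 2.13
eef_pos: [325.5, 328.2, 218.4]
tcp_rot: [0.502, 3.1, -0.008]
contact_force: [-0.6, -1.2, 0.6]
opening: 1.001
grip_force: 0.0
```

```bash
python3 - <<'E'
from h import *
s=arm.state();print(s['time_s'],s['joints'].round(3).tolist(),s['eef_pos'].round(1),s['tcp_rot'].round(3))
E
```

```text
2.1333 [-0.751, 0.546, -0.215, 2.075, 0.222, 0.546, 0.124] [325.5 328.2 218.4] [ 0.502  3.1   -0.008]
```

```bash
cat > kin.py <<'E'
import numpy as np
from scipy.spatial.transform import Rotation as R
from scipy.optimize import least_squares
LO=np.array([-3.01,-.46,-1.47,.13,-1,.04,-2.66]);HI=np.array([3.01,2.08,1.51,2.56,4.14,2.09,2.66])
h=np.pi/2
L=[((0,0,156.43),2*h),((0,5.375,-128.38),h),((0,-210.38,-6.375),-h),((0,6.375,-210.38),h),((0,-208.43,-6.375),-h),((0,.175,-105.93),h),((0,-105.93,-.175),-h)]
EE=((0,0,-61.525),2*h)
def tr(p,a,t):
    T=np.eye(4);T[:3,:3]=(R.from_euler('x',a)*R.from_euler('z',t)).as_matrix();T[:3,3]=p;return T
def fk(q,tool=142.):
    T=np.eye(4)
    for (p,a),t in zip(L,q): T=T@tr(p,a,t)
    T=T@tr(*EE,0); T[:3,3]+=T[:3,2]*tool; return T
def ik(pos,Rm,q0,w=.02):
    f=lambda q:(lambda T:np.r_[(T[:3,3]-pos)/100,(R.from_matrix(Rm).inv()*R.from_matrix(T[:3,:3])).as_rotvec()*3,w*(q-q0)])(fk(q))
    s=least_squares(f,np.clip(q0,LO+.02,HI-.02),bounds=(LO+.01,HI-.01)); T=fk(s.x)
    return s.x,np.linalg.norm(T[:3,3]-pos),(R.from_matrix(Rm).inv()*R.from_matrix(T[:3,:3])).magnitude()
E
python3 - <<'E'
from kin import *
for q,p,r in (([-1.2242,.69,-.1945,1.5664,.1573,.9025,-.2151],[192.2,594.1,252.5],[-.489,-3.103,.003]),([-0.751,0.546,-0.215,2.075,0.222,0.546,0.124],[325.5,328.2,218.4],[ 0.502,3.1,-0.008])):
    T=fk(q,0);print(T.round(3).tolist());print(np.linalg.inv(T)@np.r_[p,1]); print((T[:3,:3].T@R.from_rotvec(r).as_matrix()).round(3).tolist())
E
```

```text
[[-0.308, -0.952, -0.0, 138.677], [-0.951, 0.308, -0.002, 490.3], [0.002, -0.0, -1.0, 245.035], [0.0, 0.0, 0.0, 1.0]]
[-115.21767324  -18.99431225   -7.68219643    1.        ]
[[0.0, -1.0, 0.0], [1.0, 0.0, 0.0], [-0.0, 0.0, 1.0]]
[[-0.315, -0.949, 0.0, 248.593], [-0.949, 0.315, -0.005, 277.845], [0.005, -0.002, -1.0, 206.107], [0.0, 0.0, 0.0, 1.0]]
[-71.9432345  -57.17067475 -12.53524307   1.        ]
[[-0.001, -1.0, -0.0], [1.0, -0.001, 0.0], [-0.0, -0.0, 1.0]]
```

```bash
cat > fit.py <<'E'
from kin import *
D=[([-1.2242,.69,-.1945,1.5664,.1573,.9025,-.2151],[192.2,594.1,252.5]),([-0.751,0.546,-0.215,2.075,0.222,0.546,0.124],[325.5,328.2,218.4])]
def chain(q,x):
    h0,L1,L2,LT,o=x[:5]
    l=[((0,0,156.43),2*h),((0,5.375,-(h0-156.43)),h),((0,-L1/2,-6.375),-h),((0,6.375,-L1/2),h),((0,-L2/2,-6.375),-h),((0,.175,-L2/2),h),((0,-LT,-.175),-h)]
    T=np.eye(4)
    for (p,a),t in zip(l,q): T=T@tr(p,a,t)
    T=T@tr((0,0,0),2*h,h); return T
E
python3 - <<'E'
from fit import *
f=lambda x:np.concatenate([chain(q,x)[:3,3]-p for q,p in D])
for lt in (300,310,320,330,340):
    s=least_squares(lambda y:f(np.r_[y[0],y[1],y[2],lt,0]),[285,420,314]);print(lt,s.x.round(1),s.fun.round(1))
s=least_squares(f,[285,420,314,310,0]);print(s.x.round(1),s.fun.round(1))
E
```

```text
300 [237.5 629.1 286.8] [-10.6  -0.9  -9.5  -3.9   9.9   9.5]
310 [247.5 629.1 286.8] [-10.6  -0.8  -9.5  -3.9   9.9   9.5]
320 [257.6 629.  286.9] [-10.6  -0.8  -9.5  -3.9   9.9   9.5]
330 [267.6 629.  286.9] [-10.7  -0.8  -9.5  -3.9   9.8   9.5]
340 [277.7 629.  287. ] [-10.7  -0.8  -9.5  -3.9   9.8   9.5]
[3264.4  624.8  303.2 3311.4    0. ] [-11.6   3.8  -7.4  -0.6  -0.4   7.4]
```

Call:
jog_arm(
  steps=[
    [-0.246,-0.253,0.046,0,0,0],
    [-0.246,-0.253,0.046,0,0,0],
    [-0.246,-0.253,0.046,0,0,0],
    [-0.246,-0.253,0.046,0,0,0],
    [-0.246,-0.253,0.046,0,0,0],
  ],
)

```text
time_s: 2.55
eef_pos: [387.5, 203.6, 200.1]
tcp_rot: [0.5, 3.101, -0.004]
contact_force: [-0.4, -0.1, 0.2]
opening: 0.999
grip_force: 0.0
```

```bash
cat >> h.py <<'E'
import json
def log():
    s=arm.state(); open('log.txt','a').write(json.dumps([list(s['joints']),list(s['eef_pos']),list(s['tcp_rot'])])+'\n')
    print(round(s['time_s'],2),s['joints'].round(3).tolist(),s['eef_pos'].round(1),s['tcp_rot'].round(3)); return s
E
python3 - <<'E'
from h import *
s=log(); img,d=get_image('wrist'); save('w1.png',img)
p,u,v=pts('wrist',d,None,s)
j=p[(abs(p[:,0]-388)<60)&(abs(p[:,1]-201)<60)&(p[:,2]>96)&(p[:,2]<112)]
print(len(j),cv2.minEnclosingCircle(j[:,:2].astype(np.float32)),np.median(j,0))
print(get_calibration('wrist'))
E
```

```text
2.55 [-0.441, 0.556, -0.228, 2.164, 0.283, 0.451, 0.359] [387.5 203.6 200.1] [ 0.5    3.101 -0.004]
4182 ((388.3673095703125, 202.54763793945312), 27.35030746459961) [386.30162775 203.43027054 101.4705    ]
{'fx': 335.8671787416687, 'fy': 335.8671787416687, 'cx': 282.3715756310968, 'cy': 207.35996384771775, 'distortion': array([-0.05418627,  0.        ,  0.        ,  0.        ,  0.        ]), 'T_tool_cam': array([[-1.01349582e-04, -9.45410847e-01, -3.25880837e-01,
         8.36719897e+01],
       [ 9.99999990e-01, -6.34542259e-05, -1.26915310e-04,
        -2.77615819e-02],
       [ 9.93085946e-05, -3.25880846e-01,  9.45410844e-01,
        -1.19957913e+02],
       [ 0.00000000e+00,  0.00000000e+00,  0.00000000e+00,
         1.00000000e+00]])}
```

Call:
jog_arm(
  steps=[
    [0,0,0.09,0,0,0],
    [0,0,0.18,0,0,0],
    [0,0,0.263,0,0,0],
    [0,0,0.263,0,0,0],
  ],
)

```text
time_s: 2.93
eef_pos: [382.9, 209.1, 90.4]
tcp_rot: [-0.481, -3.098, 0.007]
contact_force: [-0.9, -0.9, 1.3]
opening: 1.002
grip_force: 0.0
```

Call:
jog_arm(
  steps=[
    [0,0,0,0,0,0],
    [0,0,0,0,0,0],
    [0,0,0,0,0,0],
    [0,0,0,0,0,0],
    [0,0,0,0,0,0],
  ],
  claw=255,
)

```text
time_s: 3.35
eef_pos: [386.4, 207.6, 97.4]
tcp_rot: [0.49, 3.101, 0.004]
contact_force: [-0.3, -1.5, 7.0]
opening: 0.595
grip_force: 61.9
```

```bash
python3 -c "
from h import *
log()"
```

```text
3.35 [-0.553, 0.769, -0.072, 2.245, 0.382, 0.135, 0.274] [386.4 207.6  97.4] [0.49  3.101 0.004]
```

Call:
jog_arm(
  steps=[
    [0,0,0.001,0,0,0.0375],
    [0,0,0.002,0,0,0.075],
    [0,0,0.0025,0,0,0.1125],
    [0,0,0.003,0,0,0.15],
    [0,0,0.0035,0,0,0.1875],
  ],
)

```text
time_s: 3.77
eef_pos: [387.7, 208.4, 95.9]
tcp_rot: [1.377, 2.82, 0.009]
contact_force: [1.1, -0.8, 5.1]
opening: 0.597
grip_force: 61.6
```

Call:
jog_arm(
  steps=[
    [0,0,0.001,0,0,0.0375],
    [0,0,0.002,0,0,0.075],
    [0,0,0.0025,0,0,0.1125],
    [0,0,0.003,0,0,0.15],
    [0,0,0.0035,0,0,0.1875],
  ],
)

```text
time_s: 4.18
eef_pos: [389.9, 210.7, 95.2]
tcp_rot: [2.135, 2.302, 0.021]
contact_force: [2.6, 3.9, 14.0]
opening: 0.601
grip_force: 62.3
```

Call:
jog_arm(
  steps=[
    [0,0,0,0,0,0.0375],
    [0,0,0,0,0,0.075],
    [0,0,0,0,0,0.1125],
    [0,0,0,0,0,0.1125],
  ],
)

```text
time_s: 4.52
eef_pos: [392.2, 210.5, 95.3]
tcp_rot: [2.507, 1.889, 0.026]
contact_force: [4.7, 2.3, 11.7]
opening: 0.604
grip_force: 62.0
```

```bash
python3 -c "
from h import *
s=log();print(s['moment'],s['contact_force'])"
```

```text
4.52 [-0.634, 0.779, 0.059, 2.243, -0.369, 0.111, -0.505] [392.2 210.5  95.3] [2.507 1.889 0.026]
[ 0.28527599 -1.57414042  0.09418715] [ 4.67986971  2.25690764 11.69139492]
```

Call:
jog_arm(
  steps=[
    [0,0,0,0,0,0],
    [0,0,0,0,0,0],
    [0,0,-0.06,0,0,0],
    [0,0,-0.16,0,0,0],
    [0,0,-0.26,0,0,0],
  ],
  claw=0,
)

```text
time_s: 4.93
eef_pos: [384.1, 206.6, 197.4]
tcp_rot: [-2.502, -1.897, 0.006]
contact_force: [-0.0, 0.7, -0.5]
opening: 0.994
grip_force: 0.0
```

```bash
python3 - <<'E'
from h import *
s=log(); img,d=get_image('wrist')
p,u,v=pts('wrist',d,None,s)
j=p[(abs(p[:,0]-390)<60)&(abs(p[:,1]-208)<60)&(p[:,2]>94)&(p[:,2]<112)]
print(len(j),cv2.minEnclosingCircle(j[:,:2].astype(np.float32)),np.median(j,0))
from fit import *
Q=D[:]
for l in open('log.txt'): a=json.loads(l); Q.append((a[0],a[1]))
def ch(q,x):
    h0,L1,L2,LT,a2,a4,b4,a6,a7=x
    l=[((0,0,156.43),2*h),((a2,0,-(h0-156.43)),h),((0,-L1,0),-h),((a4,0,0),h),((b4,-L2,0),-h),((0,0,0),h),((a6,0,0),-h)]
    T=np.eye(4)
    for (p_,a),t in zip(l,q): T=T@tr(p_,a,t)
    return T@tr((a7,0,-LT),2*h,h)
f=lambda x:np.r_[np.concatenate([ch(q,x)[:3,3]-p for q,p in Q]),.003*(x-np.array([285,420,314,320,0,0,0,0,0]))]
s=least_squares(f,[285,420,314,320,0,0,0,0,0]);print(s.x.round(1),s.fun[:-9].reshape(-1,3).round(1))
np.save('kx',s.x)
E
```

```text
4.93 [-0.746, 0.572, 0.23, 2.183, -0.31, 0.421, -0.54] [384.1 206.6 197.4] [-2.502 -1.897  0.006]
4275 ((389.4151611328125, 208.72802734375), 27.289413452148438) [389.83473129 210.80383242  99.48018971]
[2921.5  424.1  321.3 2745.1  185.8   90.1   -3.2  318.8 -167.2] [[ 13.7  -6.2  -2. ]
 [  3.6  21.4   1.7]
 [-15.3  35.1   2.3]
 [-15.2  22.1   2.9]
 [-14.3  26.8  -1.5]
 [-41.   14.7  -3.4]]
```

```bash
cat > kin2.py <<'E'
from kin import *
import json
def ch(q,x):
    h0,L1,L2,LT,a4,b4,a6,yaw=x
    l=[((0,0,0),2*h),((0,0,-h0),h),((0,-L1,0),-h),((a4,0,0),h),((b4,-L2,0),-h),((0,0,0),h),((a6,0,0),-h)]
    T=np.eye(4)
    for i,((p_,a),t) in enumerate(zip(l,q)): T=T@tr(p_,a,t+(yaw if i==0 else 0))
    return T@tr((0,0,-LT),2*h,h-yaw)
E
python3 - <<'E'
from kin2 import *
Q=[([-1.2242,.69,-.1945,1.5664,.1573,.9025,-.2151],[192.2,594.1,252.5],[-.489,-3.103,.003]),([-0.751,0.546,-0.215,2.075,0.222,0.546,0.124],[325.5,328.2,218.4],[ 0.502,3.1,-0.008])]
Q+=[json.loads(l) for l in open('log.txt')]
x0=np.array([285,420,314,320,0,0,0,0])
f=lambda x:np.r_[np.concatenate([ch(q,x)[:3,3]-p for q,p,_ in Q]),.003*(x-x0)]
for y in(0,.5,-.5,3):
    x1=x0.astype(float);x1[7]=y
    s=least_squares(f,x1,x_scale=[100]*7+[1]);print(s.cost,s.x.round(2),s.fun[:-8].reshape(-1,3).round(1).tolist())
np.save('kx',s.x)
for q,p,r in Q: print((R.from_matrix(ch(q,s.x)[:3,:3]).inv()*R.from_rotvec(r)).as_rotvec().round(3))
E
```

```text
112.61184241330989 [8.9013e+02 5.4540e+02 3.4432e+02 8.1901e+02 3.2730e+01 9.0300e+00
 6.2500e+00 1.0000e-01] [[9.6, -3.4, -2.0], [-0.1, 2.7, 2.6], [-0.2, 5.6, 3.5], [-4.8, 0.8, 0.7], [0.0, 3.2, -1.8], [-2.6, 0.2, -3.0]]
112.61184241337378 [8.9013e+02 5.4540e+02 3.4432e+02 8.1901e+02 3.2730e+01 9.0300e+00
 6.2500e+00 1.0000e-01] [[9.6, -3.4, -2.0], [-0.1, 2.7, 2.6], [-0.2, 5.6, 3.5], [-4.8, 0.8, 0.7], [0.0, 3.2, -1.8], [-2.6, 0.2, -3.0]]
112.6118424132939 [8.9013e+02 5.4540e+02 3.4432e+02 8.1901e+02 3.2730e+01 9.0300e+00
 6.2500e+00 1.0000e-01] [[9.6, -3.4, -2.0], [-0.1, 2.7, 2.6], [-0.2, 5.6, 3.5], [-4.8, 0.8, 0.7], [0.0, 3.2, -1.8], [-2.6, 0.2, -3.0]]
16478.252819608417 [2905.84 -817.17 -135.97 2362.64  -65.96 -312.82  159.45    3.25] [[13.9, 11.0, 28.5], [-25.4, -7.4, -65.4], [-31.6, 0.8, -63.7], [-0.5, 49.4, 78.6], [10.4, -40.7, 82.9], [-9.2, -24.6, -61.0]]
[ 0.004  0.    -0.   ]
[ 0.01  -0.004  0.001]
[ 0.005 -0.002 -0.   ]
[-0.005 -0.005 -0.   ]
[-0.026  0.022 -0.   ]
[ 0.008 -0.004 -0.   ]
```

```bash
python3 - <<'E'
from kin2 import *
x=np.array([0,545.4,344.3,0,32.7,9,6.2,.1])
def ik(pos,Rm,q0,x):
    f=lambda q:(lambda T:np.r_[(T[:3,3]-pos)/100,(R.from_matrix(Rm).inv()*R.from_matrix(T[:3,:3])).as_rotvec()*2,.005*(q-q0)])(ch(q,x))
    s=least_squares(f,np.clip(q0,LO+.02,HI-.02),bounds=(LO+.01,HI-.01)); T=ch(s.x,x)
    return s.x,np.linalg.norm(T[:3,3]-pos),(R.from_matrix(Rm).inv()*R.from_matrix(T[:3,:3])).magnitude()
a=.08
for lt in(240,300):
  x[3]=lt;x[0]=lt+71
  for nm,pos in(('lower',(570,-140,54)),('tall',(620,-25,150)),('upper',(620,-145,200)),('jarpick',(388,208,40)),('canpick',(450,-10,150))):
    for th in(45,60,75):
      t=np.radians(th);z=np.array([np.sin(t)*np.cos(a),np.sin(t)*np.sin(a),-np.cos(t)])
      for sg in(1,-1):
        y=sg*np.array([-np.sin(a),np.cos(a),0]);Rm=np.c_[np.cross(y,z),y,z]
        best=[]
        for j5 in(0,1.57,3.1):
          for j7 in(-1.5,0,1.5):
            for j3 in (-.8,.8):
              q,e,r=ik(np.array(pos),Rm,np.array([-np.arctan2(pos[1],pos[0]),.6,j3,2,j5,.6,j7]),x)
              if e<3 and r<.03: best.append(tuple(q.round(1)))
        print(lt,nm,th,sg,len(best),sorted(set(best),key=lambda b:abs(b[2]))[:2])
E
```

```text
240 lower 45 1 17 [(np.float64(0.2), np.float64(1.0), np.float64(0.1), np.float64(2.3), np.float64(3.6), np.float64(1.0), np.float64(-1.7)), (np.float64(0.4), np.float64(1.1), np.float64(-0.2), np.float64(2.3), np.float64(3.4), np.float64(0.9), np.float64(-1.4))]
240 lower 45 -1 8 [(np.float64(0.2), np.float64(1.0), np.float64(0.1), np.float64(2.3), np.float64(3.6), np.float64(1.0), np.float64(1.4)), (np.float64(0.4), np.float64(1.0), np.float64(-0.1), np.float64(2.3), np.float64(3.5), np.float64(0.9), np.float64(1.7))]
240 lower 60 1 17 [(np.float64(0.3), np.float64(1.2), np.float64(0.1), np.float64(2.3), np.float64(3.6), np.float64(1.4), np.float64(-1.6)), (np.float64(0.2), np.float64(1.2), np.float64(0.2), np.float64(2.3), np.float64(3.6), np.float64(1.4), np.float64(-1.6))]
240 lower 60 -1 9 [(np.float64(0.3), np.float64(1.2), np.float64(0.0), np.float64(2.3), np.float64(3.6), np.float64(1.4), np.float64(1.6)), (np.float64(0.2), np.float64(1.2), np.float64(0.1), np.float64(2.3), np.float64(3.6), np.float64(1.4), np.float64(1.5))]
240 lower 75 1 16 [(np.float64(0.2), np.float64(1.
[... 8446 characters left out ...]
loat64(2.4), np.float64(3.7), np.float64(1.6), np.float64(1.7)), (np.float64(0.3), np.float64(1.1), np.float64(0.0), np.float64(2.4), np.float64(3.7), np.float64(1.6), np.float64(1.6))]
300 jarpick 45 1 0 []
300 jarpick 45 -1 0 []
300 jarpick 60 1 0 []
300 jarpick 60 -1 0 []
300 jarpick 75 1 17 [(np.float64(-1.1), np.float64(1.8), np.float64(-0.1), np.float64(2.6), np.float64(2.0), np.float64(2.1), np.float64(-2.6))]
300 jarpick 75 -1 11 [(np.float64(-1.1), np.float64(1.8), np.float64(-0.1), np.float64(2.6), np.float64(2.0), np.float64(2.1), np.float64(0.5))]
300 canpick 45 1 0 []
300 canpick 45 -1 0 []
300 canpick 60 1 0 []
300 canpick 60 -1 0 []
300 canpick 75 1 0 []
300 canpick 75 -1 0 []
```

```bash
cat > plan.py <<'E'
from h import *
ex=np.array([.9972,.0749,0]);ey=np.array([-.0749,.9972,0]);RO=np.array([617.5,-84.2,0])
def rk(x,y,z): return RO+ex*x+ey*y+np.array([0,0,z])
def rot(az,th=0,side=0):
    """az: heading (deg) of forward dir; th: tilt (deg) from down to forward; camera on the near/low side"""
    a=np.radians(az);t=np.radians(th);s=np.radians(side)
    z=np.array([np.sin(t)*np.cos(a),np.sin(t)*np.sin(a),-np.cos(t)]);y=np.array([-np.sin(a),np.cos(a),0])
    M=R.from_matrix(np.c_[np.cross(y,z),y,z]); return R.from_euler('x',s)*M
def plan(ways,start=None,n=5,vt=36,vr=6.2):
    """prints calls (n rows each); ways=[(pos,Rot),...]; rows split evenly"""
    s=arm.state(); P,Q=(s['eef_pos'],R.from_rotvec(s['tcp_rot'])) if start is None else start
    for p,q in ways:
        p=np.array(p,float); dv=(Q.inv()*q).as_rotvec()
        N=int(np.ceil(max(np.linalg.norm(p-P)/vt,np.degrees(np.linalg.norm(dv))/vr,1)))
        ncall=int(np.ceil(N/n)); N=max(N,1)
        pose=lambda i:(P+(p-P)*min(i/N,1),Q*R.from_rotvec(dv*min(i/N,1)))
        for c in range(ncall):
            p0,q0=pose(c*n)
            rows=[]
            for i in range(c*n+1,min(c*n+n,N)+1):
                pi,qi=pose(i); rows.append([round(v,4) for v in (*(q0.inv().apply(pi-p0)/400),*((q0.inv()*qi).as_rotvec()/np.pi))])
            print(json.dumps(rows).replace('-0.0,','0,').replace('0.0,','0,').replace('0.0]','0]'))
        P,Q=p,q
        print('->',p.round(1))
E
python3 - <<'E'
from plan import *
plan([((400,180,300),rot(24.3+0)),((449,-9.5,300),rot(4.3)),((449,-9.5,222),rot(4.3))])
E
```

```text
[[-0.0027, 0.0024, -0.0115, 0.0002, 0, -0.0344], [-0.0054, 0.0048, -0.023, 0.0003, 0, -0.0688], [-0.0081, 0.0073, -0.0344, 0.0005, 0, -0.1032], [-0.0108, 0.0097, -0.0459, 0.0006, 0.0001, -0.1376], [-0.0135, 0.0121, -0.0574, 0.0008, 0.0001, -0.172]]
[[-0.0036, 0.0007, -0.0115, 0.0002, 0, -0.0344], [-0.0071, 0.0013, -0.023, 0.0003, 0, -0.0688], [-0.0107, 0.002, -0.0345, 0.0005, 0, -0.1032], [-0.0142, 0.0026, -0.0459, 0.0006, 0.0001, -0.1376], [-0.0178, 0.0033, -0.0574, 0.0008, 0.0001, -0.172]]
[[-0.0034, -0.0013, -0.0115, 0.0002, 0, -0.0344], [-0.0068, -0.0026, -0.023, 0.0003, 0, -0.0688], [-0.0101, -0.0039, -0.0345, 0.0005, 0, -0.1032], [-0.0135, -0.0052, -0.0459, 0.0006, 0.0001, -0.1376], [-0.0169, -0.0064, -0.0574, 0.0008, 0.0001, -0.172]]
[[-0.0022, -0.0029, -0.0115, 0.0002, 0, -0.0344], [-0.0044, -0.0057, -0.023, 0.0003, 0, -0.0688], [-0.0067, -0.0086, -0.0344, 0.0005, 0, -0.1032], [-0.0089, -0.0115, -0.0459, 0.0006, 0.0001, -0.1376], [-0.0111, -0.0143, -0.0574, 0.0008, 0.0001, -0.172]]
[[-0.0004, -0.0036, -0.0115, 0.0002, 0, -0.0344]]
-> [400. 180. 300.]
[[0.0139, -0.0804, 0, 0, 0, 0.0185], [0.0278, -0.1607, 0, 0, 0, 0.037], [0.0417, -0.2411, 0, 0, 0, 0.0556], [0.0555, -0.3215, 0, 0, 0, 0.0741], [0.0694, -0.4018, 0, 0, 0, 0.0926]]
[[-0.0097, -0.081, 0, 0, 0, 0.0185]]
-> [449.   -9.5 300. ]
[[0, 0, 0.065, 0, 0, 0], [0, 0, 0.13, 0, 0, 0], [0, 0, 0.195, 0, 0, 0]]
-> [449.   -9.5 222. ]
```

```bash
cat >> plan.py <<'E'
def plan1(ways,start=None,vt=160,vr=30):
    s=arm.state(); P,Q=(s['eef_pos'],R.from_rotvec(s['tcp_rot'])) if start is None else start
    for p,q in ways:
        p=np.array(p,float); dv=(Q.inv()*q).as_rotvec()
        N=int(np.ceil(max(np.linalg.norm(p-P)/vt,np.degrees(np.linalg.norm(dv))/vr,1)))
        for i in range(N):
            q0=Q*R.from_rotvec(dv*i/N)
            print([round(float(v),3)+0 for v in (*(q0.inv().apply((p-P)/N)/400),*(dv/N/np.pi))])
        P,Q=p,q; print('->',p.round(1))
E
python3 - <<'E'
from plan import *
plan1([((400,150,300),rot(4.3)),((449,-9.5,300),rot(4.3)),((449,-9.5,222),rot(4.3))])
E
```

```text
[-0.032, 0.018, -0.06, 0.001, 0.0, -0.153]
[-0.037, 0.001, -0.06, 0.001, 0.0, -0.153]
[-0.033, -0.016, -0.06, 0.001, 0.0, -0.153]
[-0.022, -0.03, -0.06, 0.001, 0.0, -0.153]
-> [400. 150. 300.]
[-0.046, -0.203, 0.0, 0.0, 0.0, 0.0]
[-0.046, -0.203, 0.0, 0.0, 0.0, 0.0]
-> [449.   -9.5 300. ]
[0.0, 0.0, 0.195, 0.0, 0.0, 0.0]
-> [449.   -9.5 222. ]
```

Call:
jog_arm(
  steps=[
    [-0.032,0.018,-0.06,0,0,-0.153],
    [-0.032,0.018,-0.06,0,0,-0.153],
    [-0.032,0.018,-0.06,0,0,-0.153],
    [-0.032,0.018,-0.06,0,0,-0.153],
  ],
)

```text
time_s: 5.32
eef_pos: [388.6, 192.8, 221.4]
tcp_rot: [-1.972, -2.445, -0.002]
contact_force: [-0.5, -0.3, -0.5]
opening: 0.999
grip_force: 0.0
```

Call:
jog_arm(
  steps=[
    [-0.037,0.001,-0.06,0,0,-0.153],
    [-0.037,0.001,-0.06,0,0,-0.153],
    [-0.037,0.001,-0.06,0,0,-0.153],
    [-0.037,0.001,-0.06,0,0,-0.153],
  ],
)

```text
time_s: 5.65
eef_pos: [392.1, 178.1, 245.2]
tcp_rot: [-1.334, -2.844, -0.001]
contact_force: [0.4, 0.9, 0.2]
opening: 0.996
grip_force: 0.0
```

Call:
jog_arm(
  steps=[
    [-0.033,-0.016,-0.06,0,0,-0.153],
    [-0.033,-0.016,-0.06,0,0,-0.153],
    [-0.033,-0.016,-0.06,0,0,-0.153],
    [-0.033,-0.016,-0.06,0,0,-0.153],
  ],
)

```text
time_s: 5.98
eef_pos: [395.4, 163.8, 269.1]
tcp_rot: [0.619, 3.08, 0.0]
contact_force: [-0.3, 0.2, 0.4]
opening: 1.003
grip_force: 0.0
```

Call:
jog_arm(
  steps=[
    [-0.022,-0.03,-0.06,0,0,-0.153],
    [-0.022,-0.03,-0.06,0,0,-0.153],
    [-0.022,-0.03,-0.06,0,0,-0.153],
    [-0.022,-0.03,-0.06,0,0,-0.153],
  ],
)

```text
time_s: 6.32
eef_pos: [398.8, 149.2, 293.1]
tcp_rot: [-0.132, 3.139, -0.0]
contact_force: [0.7, 0.0, -0.1]
opening: 1.0
grip_force: 0.0
```

Call:
jog_arm(
  steps=[
    [-0.046,-0.203,0,0,0,0],
    [-0.046,-0.203,0,0,0,0],
    [-0.046,-0.203,0,0,0,0],
  ],
)

```text
time_s: 6.57
eef_pos: [424.8, 61.3, 292.3]
tcp_rot: [0.103, -3.139, 0.009]
contact_force: [-0.1, -0.3, -0.5]
opening: 1.0
grip_force: 0.0
```

Call:
jog_arm(
  steps=[
    [-0.046,-0.203,0,0,0,0],
    [-0.046,-0.203,0,0,0,0],
    [-0.046,-0.203,0,0,0,0],
    [-0.046,-0.203,0,0,0,0],
  ],
)

```text
time_s: 6.9
eef_pos: [448.3, -12.0, 292.4]
tcp_rot: [0.113, -3.139, 0.001]
contact_force: [-0.0, 0.5, -0.5]
opening: 0.999
grip_force: 0.0
```

```bash
python3 - <<'E'
from plan import *
s=log(); img,d=get_image('wrist')
p,u,v=pts('wrist',d,None,s)
j=p[(abs(p[:,0]-449)<45)&(abs(p[:,1]+10)<45)&(p[:,2]>216)&(p[:,2]<232)]
c=cv2.minEnclosingCircle(j[:,:2].astype(np.float32));print(len(j),c,np.median(j,0))
plan1([((449,-9.5,300),rot(4.3)),((449,-9.5,220),rot(4.3))])
E
```

```text
6.9 [0.142, 0.415, -0.315, 2.016, 0.188, 0.738, 1.354] [448.3 -12.  292.4] [ 1.130e-01 -3.139e+00  1.000e-03]
4736 ((449.7825622558594, -8.32522201538086), 25.70309066772461) [447.23844033  -8.71732972 221.96620596]
[-0.002, 0.0, -0.019, 0.0, 0.0, 0.0]
-> [449.   -9.5 300. ]
[0.0, 0.0, 0.2, 0.0, 0.0, 0.0]
-> [449.   -9.5 220. ]
```

Call:
jog_arm(
  steps=[
    [-0.001,0.009,0.06,0,0,0],
    [-0.001,0.009,0.12,0,0,0],
    [-0.001,0.009,0.181,0,0,0],
    [-0.001,0.009,0.181,0,0,0],
  ],
)

```text
time_s: 7.28
eef_pos: [445.8, -3.9, 217.3]
tcp_rot: [0.129, -3.131, -0.001]
contact_force: [-1.0, 0.1, -0.0]
opening: 1.001
grip_force: 0.0
```

Call:
jog_arm(
  steps=[
    [0,0,0,0,0,0],
    [0,0,0,0,0,0],
    [0,0,0,0,0,0],
    [0,0,0,0,0,0],
    [0,0,0,0,0,0],
  ],
  claw=255,
)

```text
time_s: 7.7
eef_pos: [450.6, -5.3, 222.2]
tcp_rot: [-0.122, 3.134, 0.0]
contact_force: [-0.4, -0.2, 8.1]
opening: 0.572
grip_force: 60.5
```

Call:
jog_arm(
  steps=[
    [0,0,-0.05,0,0,0],
    [0,0,-0.1,0,0,0],
    [0,0,-0.1,0,0,0],
  ],
)

```text
time_s: 7.95
eef_pos: [450.8, -5.2, 263.6]
tcp_rot: [-0.122, 3.132, 0.001]
contact_force: [0.5, 0.3, -2.3]
opening: 0.573
grip_force: 63.1
```

```bash
python3 - <<'E'
from plan import *
s=log(); t=rk(-50,64,0)
z=s['eef_pos'][2]
plan1([((t[0],t[1],z),rot(4.3))])
E
```

```text
7.95 [0.115, 0.459, -0.303, 2.057, 0.221, 0.648, 1.314] [450.8  -5.2 263.6] [-1.220e-01  3.132e+00  1.000e-03]
[-0.276, -0.069, 0.002, 0.0, 0.002, 0.001]
-> [562.8 -24.1 263.6]
```

Call:
jog_arm(
  steps=[
    [-0.07,-0.017,0,0,0,0],
    [-0.14,-0.035,0,0,0,0],
    [-0.21,-0.052,0,0,0,0],
    [-0.276,-0.069,0,0,0,0],
    [-0.276,-0.069,0,0,0,0],
  ],
)

```text
time_s: 8.37
eef_pos: [566.7, -25.7, 260.0]
tcp_rot: [-0.119, 3.132, -0.0]
contact_force: [2.5, -0.0, -2.4]
opening: 0.57
grip_force: 63.1
```

Call:
jog_arm(
  steps=[
    [0,0,0.025,0,0,0],
    [0,0,0.05,0,0,0],
    [0,0,0.063,0,0,0],
    [0,0,0.067,0,0,0],
    [0,0,0.067,0,0,0],
  ],
)

```text
time_s: 8.78
eef_pos: [562.7, -24.0, 236.4]
tcp_rot: [-0.123, 3.133, -0.001]
contact_force: [-2.8, -1.5, 20.7]
opening: 0.571
grip_force: 66.9
```

```bash
python3 - <<'E'
from plan import *
s=log(); img,d=get_image('scene'); im=cv2.resize(img[130:300,210:400],None,fx=3.2,fy=3.2); save('s2.png',im)
E
```

```text
8.78 [0.13, 0.633, -0.281, 1.777, 0.242, 0.758, 1.374] [562.7 -24.  236.4] [-1.230e-01  3.133e+00 -1.000e-03]
```

View pics/s2.png

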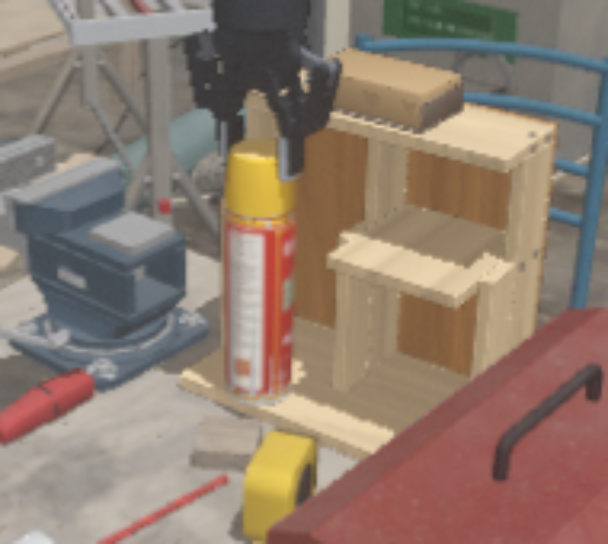

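Call:
jog_arm(
  steps=[
    [0,0,0,0,0,0],
    [0,0,0,0,0,0],
    [0,0,0,0,0,0],
    [0,0,-0.06,0,0,0],
    [0,0,-0.16,0,0,0],
  ],
  claw=75,
)

```text
time_s: 9.25
eef_pos: [557.5, -24.7, 293.5]
tcp_rot: [0.124, -3.128, -0.0]
contact_force: [1.0, -0.9, -0.1]
opening: 0.705
grip_force: 0.0
```

```bash
python3 - <<'E'
from plan import *
s=log(); f=np.load('top0.npz'); p,u,v=pts('top',f['d'])
b=p[(p[:,0]>380)&(p[:,0]<520)&(p[:,1]<-180)&(p[:,1]>-330)]
hi=b[b[:,2]>90]; print('tb left',np.sort(hi[:,1])[-200::25].round(), np.histogram(hi[:,1],bins=range(-330,-170,20)))
t=p[(p[:,0]>380)&(p[:,0]<500)&(p[:,1]>-195)&(p[:,1]<-110)&(p[:,2]>55)&(p[:,2]<75)]
print(np.sort(t[:,0])[[3,-3]],cv2.minAreaRect(t[:,:2].astype(np.float32)))
o=np.array([432.7,-153.2]);g=o-8*np.array([.934,.358])
plan1([((470,-60,330),rot(12)),((*g,150),rot(21))])
E
```

```text
9.25 [0.147, 0.564, -0.305, 1.706, 0.203, 0.914, 1.41] [557.5 -24.7 293.5] [ 0.124 -3.128 -0.   ]
tb left [-261. -259. -258. -257. -255. -254. -254. -254.] (array([416, 414, 451, 409,   0,   0,   0]), array([-330, -310, -290, -270, -250, -230, -210, -190]))
[406.85333922 481.96200174] ((444.4936218261719, -149.09103393554688), (74.41222381591797, 37.162803649902344), 21.3121337890625)
[0.226, -0.071, -0.089, 0.0, -0.004, -0.041]
-> [470. -60. 330.]
[0.08, -0.106, 0.225, 0.0, 0.0, -0.025]
[0.088, -0.099, 0.225, 0.0, 0.0, -0.025]
-> [ 425.2 -156.1  150. ]
```

Call:
jog_arm(
  steps=[
    [0.226,-0.071,-0.089,0,-0.004,-0.041],
    [0.226,-0.071,-0.089,0,-0.004,-0.041],
    [0.226,-0.071,-0.089,0,-0.004,-0.041],
    [0.226,-0.071,-0.089,0,-0.004,-0.041],
  ],
)

```text
time_s: 9.58
eef_pos: [469.2, -62.1, 333.6]
tcp_rot: [-0.319, 3.115, -0.003]
contact_force: [-0.2, -0.8, -0.5]
opening: 0.704
grip_force: 0.0
```

Call:
jog_arm(
  steps=[
    [0.08,-0.106,0.225,0,0,-0.025],
    [0.08,-0.106,0.225,0,0,-0.025],
    [0.08,-0.106,0.225,0,0,-0.025],
  ],
)

```text
time_s: 9.83
eef_pos: [448.8, -109.4, 239.3]
tcp_rot: [-0.444, 3.103, 0.001]
contact_force: [-1.3, -1.1, -0.1]
opening: 0.707
grip_force: 0.0
```

Call:
jog_arm(
  steps=[
    [0.088,-0.099,0.225,0,0,-0.025],
    [0.088,-0.099,0.225,0,0,-0.025],
    [0.088,-0.099,0.225,0,0,-0.025],
    [0.088,-0.099,0.225,0,0,-0.025],
  ],
)

```text
time_s: 10.17
eef_pos: [426.4, -157.0, 148.2]
tcp_rot: [-0.563, 3.087, 0.004]
contact_force: [0.3, -1.4, 0.2]
opening: 0.707
grip_force: 0.0
```

```bash
python3 - <<'E'
from plan import *
s=log(); img,d=get_image('wrist'); save('w2.png',img)
p,u,v=pts('wrist',d,None,s)
t=p[(abs(p[:,0]-440)<60)&(abs(p[:,1]+150)<50)&(p[:,2]>56)&(p[:,2]<75)]
r=cv2.minAreaRect(t[:,:2].astype(np.float32));print(len(t),r,np.median(t[:,2]))
o=np.array([432.7,-153.2]);g=o-8*np.array([.934,.358])
plan1([((*g,62),rot(21))])
E
```

```text
10.17 [0.407, 0.673, -0.242, 2.164, 0.443, 0.348, 1.728] [ 426.4 -157.   148.2] [-0.563  3.087  0.004]
5124 ((443.6639709472656, -148.4445037841797), (74.9296875, 36.57929229736328), 21.755237579345703) 64.96296339229339
[0.01, 0.002, 0.22, 0.0, 0.003, -0.001]
-> [ 425.2 -156.1   62. ]
```

View pics/w2.png

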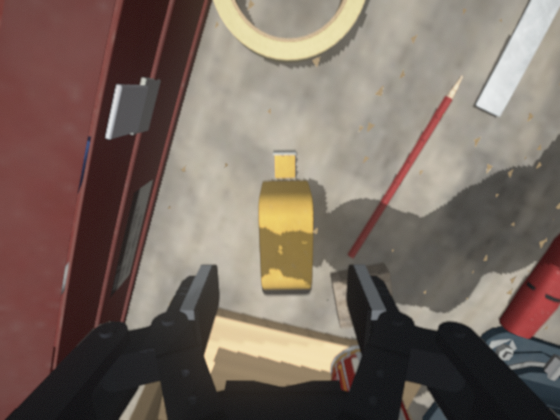

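Call:
jog_arm(
  steps=[
    [0.004,0.002,0.07,0,0,0],
    [0.007,0.002,0.14,0,0,0],
    [0.007,0.002,0.215,0,0,0],
    [0.007,0.002,0.215,0,0,0],
    [0.007,0.002,0.215,0,0,0],
  ],
)

```text
time_s: 10.63
eef_pos: [429.3, -154.2, 66.3]
tcp_rot: [-0.571, 3.077, 0.001]
contact_force: [0.6, 0.1, 0.5]
opening: 0.709
grip_force: 0.0
```

Call:
jog_arm(
  steps=[
    [0,0,0,0,0,0],
    [0,0,0,0,0,0],
    [0,0,0,0,0,0],
    [0,0,0,0,0,0],
    [0,0,0,0,0,0],
  ],
  claw=255,
)

```text
time_s: 11.05
eef_pos: [429.8, -155.4, 68.4]
tcp_rot: [-0.566, 3.073, -0.002]
contact_force: [-0.1, 2.0, 4.4]
opening: 0.408
grip_force: 59.1
```

```bash
python3 - <<'E'
from plan import *
s=log(); P=s['eef_pos'];print(s['contact_force'])
plan1([((P[0]+10,P[1],P[2]+212),rot(15)),(rk(-85,-61,P[2]+212),rot(4.3)),(rk(-52,-61,P[2]+190),rot(4.3))])
E
```

```text
11.05 [0.293, 0.837, -0.069, 2.211, 0.528, 0.09, 1.656] [ 429.8 -155.4   68.4] [-5.660e-01  3.073e+00 -2.000e-03]
[-0.14525079  2.00898426  4.44394595]
[-0.016, -0.006, -0.265, -0.001, 0.003, 0.016]
[-0.014, -0.004, -0.265, -0.001, 0.003, 0.016]
-> [ 439.8 -155.4  280.4]
[-0.238, -0.053, 0.0, 0.0, 0.0, 0.059]
-> [ 537.3 -151.4  280.4]
[-0.083, 0.0, 0.055, 0.0, 0.0, 0.0]
-> [ 570.2 -148.9  258.4]
```

Call:
jog_arm(
  steps=[
    [-0.005,-0.002,-0.08,0,0,0],
    [-0.01,-0.004,-0.16,0,0,0.006],
    [-0.016,-0.006,-0.265,0,0.003,0.016],
    [-0.016,-0.006,-0.265,0,0.003,0.016],
  ],
)

```text
time_s: 11.38
eef_pos: [437.9, -156.5, 179.4]
tcp_rot: [-0.486, 3.088, -0.011]
contact_force: [2.1, -0.3, -1.6]
opening: 0.407
grip_force: 61.3
```

Call:
jog_arm(
  steps=[
    [-0.014,-0.004,-0.09,0,0.001,0.008],
    [-0.014,-0.004,-0.18,0,0.002,0.016],
    [-0.014,-0.004,-0.265,0,0.003,0.016],
    [-0.014,-0.004,-0.265,0,0.003,0.016],
  ],
)

```text
time_s: 11.72
eef_pos: [442.7, -155.9, 284.9]
tcp_rot: [-0.411, 3.108, -0.014]
contact_force: [0.9, 0.1, -1.9]
opening: 0.406
grip_force: 61.4
```

Call:
jog_arm(
  steps=[
    [-0.08,-0.018,0,0,0,0.02],
    [-0.16,-0.036,0,0,0,0.04],
    [-0.238,-0.053,0,0,0,0.059],
    [-0.238,-0.053,0,0,0,0.059],
    [-0.238,-0.053,0,0,0,0.059],
  ],
)

```text
time_s: 12.13
eef_pos: [537.5, -150.4, 277.6]
tcp_rot: [0.125, -3.134, 0.006]
contact_force: [-1.2, 0.2, -2.9]
opening: 0.405
grip_force: 61.4
```

```bash
python3 - <<'E'
from plan import *
s=log()
plan1([(rk(-50,-61,255),rot(4.3)),(rk(-50,-61,231),rot(4.3))])
E
```

```text
12.13 [0.39, 0.582, -0.333, 1.733, 0.243, 0.87, 1.6] [ 537.5 -150.4  277.6] [ 0.125 -3.134  0.006]
[-0.087, -0.003, 0.056, -0.001, -0.002, 0.002]
-> [ 572.2 -148.8  255. ]
[0.0, 0.0, 0.06, 0.0, 0.0, 0.0]
-> [ 572.2 -148.8  231. ]
```

Call:
jog_arm(
  steps=[
    [-0.044,-0.002,0.028,0,0,0],
    [-0.087,-0.003,0.056,0,0,0],
    [-0.087,-0.003,0.056,0,0,0],
    [-0.087,-0.003,0.056,0,0,0],
  ],
)

```text
time_s: 12.47
eef_pos: [564.5, -150.3, 251.8]
tcp_rot: [0.122, -3.118, 0.005]
contact_force: [-5.9, -0.2, -6.3]
opening: 0.41
grip_force: 61.7
```

Call:
jog_arm(
  steps=[
    [0,0,0.025,0,0,0],
    [0,0,0.045,0,0,0],
    [0,0,0.058,0,0,0],
    [0,0,0.06,0,0,0],
    [0,0,0.06,0,0,0],
  ],
)

```text
time_s: 12.88
eef_pos: [571.1, -149.8, 230.9]
tcp_rot: [0.123, -3.133, 0.006]
contact_force: [0.6, 0.3, -2.0]
opening: 0.406
grip_force: 62.4
```

```bash
python3 - <<'E'
from plan import *
s=log(); img,d=get_image('scene'); im=cv2.resize(img[130:300,210:400],None,fx=3.2,fy=3.2); save('s3.png',im)
E
```

```text
12.88 [0.355, 0.681, -0.31, 1.69, 0.272, 0.819, 1.571] [ 571.1 -149.8  230.9] [ 0.123 -3.133  0.006]
```

View pics/s3.png

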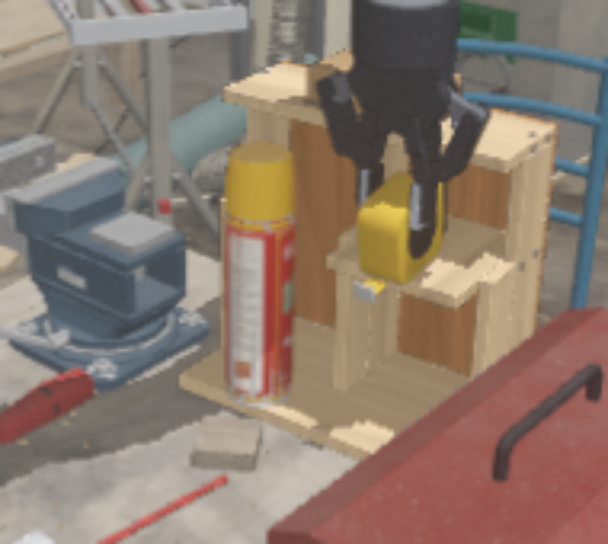

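Call:
jog_arm(
  steps=[
    [0,0,0.005,0,0,0],
    [0,0,0.009,0,0,0],
    [0,0,0.009,0,0,0],
  ],
)

```text
time_s: 13.18
eef_pos: [572.2, -149.8, 229.6]
tcp_rot: [0.123, -3.136, 0.007]
contact_force: [-3.4, 0.2, 9.3]
opening: 0.413
grip_force: 64.0
```

Call:
jog_arm(
  steps=[
    [0,0,0,0,0,0],
    [0,0,0,0,0,0],
    [0,0,0,0,0,0],
    [0,0,-0.05,0,0,0],
    [0,0,-0.15,0,0,0],
  ],
  claw=60,
)

```text
time_s: 13.6
eef_pos: [568.6, -149.3, 283.7]
tcp_rot: [0.123, -3.123, 0.002]
contact_force: [0.4, -0.3, -0.3]
opening: 0.763
grip_force: 0.0
```

```bash
python3 - <<'E'
from plan import *
s=log()
for q in('tape','sander'):
    img,d=get_image('scene'); 
    for r in masks_of('scene',q)[:1]:
        p,_,_=pts('scene',d,r['mask']); print(q,r['conf'],np.percentile(p,[2,50,98],0).round().tolist())
plan1([((480,-60,330),rot(4.3)),((400,190,300),rot(30)),((389,209,200),rot(40)),((389,209,94),rot(40))],vt=190)
E
```

```text
13.6 [0.367, 0.621, -0.33, 1.626, 0.238, 0.95, 1.601] [ 568.6 -149.3  283.7] [ 1.230e-01 -3.123e+00  2.000e-03]
tape 0.92 [[532.0, -169.0, 162.0], [567.0, -160.0, 200.0], [661.0, -82.0, 229.0]]
sander 0.72 [[609.0, -139.0, 264.0], [617.0, -104.0, 287.0], [668.0, -31.0, 296.0]]
[0.213, 0.241, -0.104, -0.001, -0.001, 0.001]
-> [480. -60. 330.]
[0.076, 0.319, 0.037, 0.0, 0.0, -0.071]
[0.003, 0.328, 0.037, 0.0, 0.0, -0.071]
-> [400. 190. 300.]
[0.0, 0.055, 0.25, 0.0, 0.0, -0.056]
-> [389. 209. 200.]
[0.0, 0.0, 0.265, 0.0, 0.0, 0.0]
-> [389. 209.  94.]
```

Call:
jog_arm(
  steps=[
    [0.213,0.241,-0.104,0,0,0],
    [0.213,0.241,-0.104,0,0,0],
    [0.213,0.241,-0.104,0,0,0],
    [0.213,0.241,-0.104,0,0,0],
  ],
  claw=0,
)

```text
time_s: 14.13
eef_pos: [475.1, -55.3, 329.7]
tcp_rot: [0.132, -3.13, 0.003]
contact_force: [-0.3, -0.3, -0.7]
opening: 1.004
grip_force: 0.0
```

Call:
jog_arm(
  steps=[
    [0.076,0.319,0.037,0,0,-0.071],
    [0.076,0.319,0.037,0,0,-0.071],
    [0.076,0.319,0.037,0,0,-0.071],
    [0.076,0.319,0.037,0,0,-0.071],
  ],
)

```text
time_s: 14.47
eef_pos: [436.0, 71.6, 313.3]
tcp_rot: [0.487, -3.095, -0.002]
contact_force: [-0.5, 0.3, 0.0]
opening: 1.0
grip_force: 0.0
```

Call:
jog_arm(
  steps=[
    [0.003,0.328,0.037,0,0,-0.071],
    [0.003,0.328,0.037,0,0,-0.071],
    [0.003,0.328,0.037,0,0,-0.071],
    [0.003,0.328,0.037,0,0,-0.071],
  ],
)

```text
time_s: 14.8
eef_pos: [395.9, 196.9, 298.4]
tcp_rot: [0.829, -3.023, -0.005]
contact_force: [1.0, 0.8, 0.2]
opening: 1.001
grip_force: 0.0
```

Call:
jog_arm(
  steps=[
    [0,0.055,0.25,0,0,-0.056],
    [0,0.055,0.25,0,0,-0.056],
    [0,0.055,0.25,0,0,-0.056],
    [0,0.055,0.25,0,0,-0.056],
  ],
)

```text
time_s: 15.13
eef_pos: [384.5, 207.4, 195.3]
tcp_rot: [1.076, -2.935, 0.005]
contact_force: [-0.3, -0.1, 0.4]
opening: 0.999
grip_force: 0.0
```

```bash
python3 - <<'E'
from plan import *
s=log(); img,d=get_image('wrist'); save('w3.png',img)
p,u,v=pts('wrist',d,None,s)
j=p[(abs(p[:,0]-390)<60)&(abs(p[:,1]-208)<60)&(p[:,2]>94)&(p[:,2]<112)]
print(len(j),cv2.minEnclosingCircle(j[:,:2].astype(np.float32)),np.median(j,0))
plan1([((390,209,94),rot(40))])
E
```

```text
15.13 [-0.321, 0.588, -0.43, 2.152, 0.486, 0.512, 1.153] [384.5 207.4 195.3] [ 1.076 -2.935  0.005]
4228 ((389.1674499511719, 208.68336486816406), 27.510133743286133) [387.26829541 207.15273916  99.55089465]
[-0.013, -0.004, 0.258, 0.0, -0.004, 0.001]
-> [390. 209.  94.]
```

Call:
jog_arm(
  steps=[
    [-0.004,-0.001,0.09,0,0,0],
    [-0.008,-0.003,0.18,0,0,0],
    [-0.013,-0.004,0.255,0,-0.004,0],
    [-0.013,-0.004,0.258,0,-0.004,0],
    [-0.013,-0.004,0.258,0,-0.004,0],
  ],
)

```text
time_s: 15.6
eef_pos: [392.2, 209.5, 96.0]
tcp_rot: [-1.076, 2.947, 0.001]
contact_force: [0.3, -0.1, 0.6]
opening: 0.999
grip_force: 0.0
```

Call:
jog_arm(
  steps=[
    [0,0,0,0,0,0],
    [0,0,0,0,0,0],
    [0,0,0,0,0,0],
    [0,0,0,0,0,0],
    [0,0,0,0,0,0],
  ],
  claw=255,
)

```text
time_s: 16.02
eef_pos: [392.6, 211.2, 97.9]
tcp_rot: [-1.075, 2.942, 0.007]
contact_force: [-1.2, 0.9, 11.5]
opening: 0.598
grip_force: 60.1
```

```bash
cat > ikt.py <<'E'
from kin2 import *
from plan import rot,rk
# refit incl lateral offsets is skipped; coarse model
X=np.array([371,545.4,344.3,300,32.7,9,6.2,.1])
def iks(pos,Rm,q0,x=X):
    f=lambda q:(lambda T:np.r_[(T[:3,3]-pos)/100,(R.from_matrix(Rm).inv()*R.from_matrix(T[:3,:3])).as_rotvec()*2,.005*(q-q0)])(ch(q,x))
    s=least_squares(f,np.clip(q0,LO+.02,HI-.02),bounds=(LO+.01,HI-.01)); T=ch(s.x,x)
    return s.x,np.linalg.norm(T[:3,3]-pos),(R.from_matrix(Rm).inv()*R.from_matrix(T[:3,:3])).magnitude()
E
python3 - <<'E'
from plan import *
from ikt import *
s=log(); P=s['eef_pos']
plan1([((P[0],P[1],P[2]+65),rot(35)),((450,0,P[2]+65),rot(10)),(rk(-112,-61,P[2]+45),rot(4.3))],vt=190)
for lt in (240,300):
  x=X.copy();x[3]=lt;x[0]=lt+71
  for nm,pos in (('st',rk(-112,-61,48)),('st2',rk(-130,-61,48)),('low',rk(-25,-61,62)),('canpush',rk(-100,64,110)),('tapepush',rk(-110,-61,200))):
    for th in (35,45,55,65):
      b=[iks(pos,rot(4.3,th).as_matrix(),np.array([.3,1,.1,2.3,j5,.8,j7]),x) for j5 in(1.5,3.1) for j7 in(-1.6,0,1.6)]
      k=min(b,key=lambda t:t[1]+300*t[2]);print(lt,nm,th,k[0].round(1).tolist(),round(k[1],1),round(k[2],3))
E
```

```text
16.02 [-0.491, 0.771, -0.168, 2.227, 0.689, 0.181, 0.98] [392.6 211.2  97.9] [-1.075  2.942  0.007]
[-0.002, 0.0, -0.162, 0.0, 0.003, 0.029]
-> [392.6 211.2 162.9]
[0.093, -0.257, 0.0, 0.0, 0.0, 0.069]
[0.035, -0.271, 0.0, 0.0, 0.0, 0.069]
-> [450.    0.  162.9]
[-0.082, -0.404, 0.05, 0.0, 0.0, 0.032]
-> [ 510.4 -153.4  142.9]
240 st 35 [0.4, 1.0, -0.1, 2.3, 3.5, 0.8, -1.5] 0.0 0.0
240 st 45 [0.4, 1.1, -0.0, 2.4, 3.5, 1.1, -1.4] 0.0 0.0
240 st 55 [0.8, 1.3, -0.6, 2.4, 3.3, 1.2, -0.8] 0.0 0.0
240 st 65 [0.9, 1.4, -0.6, 2.4, 3.5, 1.3, -0.7] 0.0 0.0
240 st2 35 [0.4, 1.0, -0.0, 2.4, 3.5, 0.8, -1.5] 0.0 0.0
240 st2 45 [0.8, 1.2, -0.6, 2.4, 3.2, 1.0, -0.8] 0.0 0.0
240 st2 55 [0.8, 1.3, -0.6, 2.5, 3.4, 1.2, -0.8] 0.0 0.0
240 st2 65 [0.9, 1.5, -0.6, 2.5, 3.5, 1.4, -0.7] 0.0 0.0
240 low 35 [0.6, 1.1, -0.6, 2.1, 2.8, 0.5, -0.7] 0.0 0.0
240 low 45 [0.3, 1.0, -0.1, 2.2, 3.5, 0.8, -1.5] 0.0 0.0
240 low 55 [0.3, 1.1, -0.1, 2.2, 3.5, 1.1, -1.5] 0.0 0.0
240 low 65 [0.8, 1.4, -0.7, 2.2, 3.4, 1.1, -0.8] 0.0 0.0
240 canpush 35 [0.1, 0.9, -0.1, 2.4, 3.2, 0.8, -1.5] 0.0 0.0
240 canpush 45 [0.1, 1.0, -0.1
[... 886 characters left out ...]
2, 2.9, 0.6, -0.7] 0.0 0.0
300 low 45 [0.3, 1.1, -0.1, 2.3, 3.5, 1.0, -1.5] 0.0 0.0
300 low 55 [0.8, 1.3, -0.6, 2.3, 3.3, 1.1, -0.8] 0.0 0.0
300 low 65 [0.8, 1.5, -0.6, 2.3, 3.5, 1.3, -0.8] 0.0 0.0
300 canpush 35 [0.1, 0.9, -0.1, 2.5, 3.2, 0.9, -1.5] 0.0 0.0
300 canpush 45 [-0.6, 1.5, 1.3, 2.6, 3.9, 1.8, -2.6] 13.4 0.07
300 canpush 55 [-0.5, 1.6, 1.3, 2.6, 3.8, 2.0, -2.6] 29.8 0.13
300 canpush 65 [-0.0, 1.4, 0.4, 2.6, 3.6, 2.1, -1.7] 37.5 0.136
300 tapepush 35 [0.8, 0.7, -0.7, 2.4, 2.8, 0.5, -0.8] 0.0 0.0
300 tapepush 45 [0.5, 0.8, -0.1, 2.5, 3.6, 0.9, -1.5] 0.0 0.0
300 tapepush 55 [-0.2, 1.4, 1.4, 2.6, 4.1, 2.1, -2.3] 7.1 0.042
300 tapepush 65 [0.0, 1.3, 1.0, 2.6, 4.1, 2.1, -2.0] 15.4 0.086
```

Call:
jog_arm(
  steps=[
    [0,0,-0.06,0,0,0.01],
    [-0.002,0,-0.12,0,0.001,0.02],
    [-0.002,0,-0.162,0,0.003,0.029],
    [-0.002,0,-0.162,0,0.003,0.029],
  ],
)

```text
time_s: 16.35
eef_pos: [393.8, 211.2, 164.1]
tcp_rot: [-0.938, 2.995, 0.003]
contact_force: [0.3, 0.7, -2.1]
opening: 0.595
grip_force: 65.3
```

Call:
jog_arm(
  steps=[
    [0.025,-0.064,0,0,0,0.017],
    [0.05,-0.128,0,0,0,0.035],
    [0.07,-0.192,0,0,0,0.052],
    [0.093,-0.257,0,0,0,0.069],
    [0.093,-0.257,0,0,0,0.069],
  ],
)

```text
time_s: 16.77
eef_pos: [420.6, 97.5, 160.4]
tcp_rot: [0.594, -3.078, 0.011]
contact_force: [-1.8, 1.2, -3.8]
opening: 0.595
grip_force: 65.4
```

Call:
jog_arm(
  steps=[
    [0.01,-0.068,0,0,0,0.017],
    [0.018,-0.135,0,0,0,0.035],
    [0.027,-0.203,0,0,0,0.052],
    [0.035,-0.271,0,0,0,0.069],
    [0.035,-0.271,0,0,0,0.069],
  ],
)

```text
time_s: 17.18
eef_pos: [449.4, -7.6, 160.5]
tcp_rot: [0.258, -3.127, 0.01]
contact_force: [-0.7, 0.8, -3.0]
opening: 0.598
grip_force: 65.4
```

```bash
python3 - <<'E'
from plan import *
s=log()
plan1([(rk(-112,-61,140),rot(4.3))],vt=190)
E
```

```text
17.18 [0.099, 0.65, -0.297, 2.163, 0.491, 0.398, 1.137] [449.4  -7.6 160.5] [ 0.258 -3.127  0.01 ]
[-0.091, -0.384, 0.053, -0.002, -0.001, 0.028]
-> [ 510.4 -153.4  140. ]
```

Call:
jog_arm(
  steps=[
    [-0.02,-0.09,0.01,0,0,0.007],
    [-0.045,-0.18,0.02,0,0,0.014],
    [-0.07,-0.27,0.035,0,0,0.021],
    [-0.091,-0.35,0.045,0,0,0.028],
    [-0.091,-0.384,0.053,-0.002,-0.001,0.028],
  ],
)

```text
time_s: 17.6
eef_pos: [513.6, -151.1, 139.0]
tcp_rot: [-0.128, 3.137, 0.003]
contact_force: [1.3, 0.6, -3.5]
opening: 0.597
grip_force: 65.5
```

Call:
jog_arm(
  steps=[
    [0,0,0.03,0,0,0],
    [0,0,0.06,0,0,0],
    [0,0,0.085,0,0,0],
    [0,0,0.098,0,0,0],
    [0,0,0.103,0,0,0],
  ],
)

```text
time_s: 18.02
eef_pos: [510.8, -144.7, 98.2]
tcp_rot: [0.14, -3.136, -0.008]
contact_force: [-4.4, 1.3, 16.8]
opening: 0.595
grip_force: 67.3
```

```bash
python3 - <<'E'
from plan import *
s=log(); print(s['contact_force'])
E
```

```text
18.02 [0.371, 0.827, -0.299, 1.961, 0.529, 0.433, 1.337] [ 510.8 -144.7   98.2] [ 0.14  -3.136 -0.008]
[-4.43215601  1.32504768 16.77585089]
```

Call:
jog_arm(
  steps=[
    [0,0,0,0,0,0],
    [0,0,0,0,0,0],
    [0,0,-0.06,0,0,0],
    [0,0,-0.16,0,0,0],
    [0,0,-0.26,0,0,0],
  ],
  claw=0,
)

```text
time_s: 18.43
eef_pos: [511.0, -145.5, 203.3]
tcp_rot: [0.139, -3.136, -0.009]
contact_force: [0.8, -0.5, -0.0]
opening: 1.001
grip_force: 0.0
```

Call:
jog_arm(
  steps=[
    [0.05,0.1,-0.1,0,0,0],
    [0.08,0.2,-0.3,0,0,0],
    [0.08,0.2,-0.34,0,0,0],
    [0.08,0.2,-0.34,0,0,0],
    [0.08,0.2,-0.34,0,0,0],
  ],
)

```text
time_s: 18.85
eef_pos: [475.5, -65.4, 345.9]
tcp_rot: [-0.146, 3.126, 0.007]
contact_force: [1.2, 0.7, -1.4]
opening: 1.002
grip_force: 0.0
```

```bash
cat > flip.py <<'E'
from plan import *
from ikt import *
s=log(); q0=s['joints']; R0=R.from_rotvec(s['tcp_rot']); P=s['eef_pos']
T0=ch(q0,X); off=P-T0[:3,3]; print('model err',off.round(1))
tgt=P+np.array([0,0,0])
best=[iks(tgt-off,rot(4.3,45).as_matrix(),np.array([j1,.8,j3,2.3,j5,.8,j7])) for j1 in(.1,.5) for j3 in(-.3,.2) for j5 in(3.1,3.5) for j7 in(-1.5,-.5)]
best=[b for b in best if b[1]<3 and b[2]<.03]
k=min(best,key=lambda b:np.abs(b[0]-q0).max()); q1=k[0]; print(q1.round(2))
for f in np.arange(0,1.01,.1):
    q=q0+(q1-q0)*f; T=ch(q,X); print(round(f,1),q.round(2).tolist(),(T[:3,3]+off).round(),'ztool',T[:3,2].round(2))
E
python3 flip.py
```

```text
18.85 [0.415, 0.409, -0.543, 1.854, 0.253, 0.935, 1.424] [475.5 -65.4 345.9] [-0.146  3.126  0.007]
model err [-13.   -2.   -6.6]
[ 0.82  0.37 -0.87  2.53  2.92  0.42 -1.17]
0.0 [0.42, 0.41, -0.54, 1.85, 0.25, 0.93, 1.42] [475. -65. 346.] ztool [ 0.01  0.   -1.  ]
0.1 [0.46, 0.4, -0.58, 1.92, 0.52, 0.88, 1.17] [ 470. -125.  338.] ztool [ 0.05 -0.18 -0.98]
0.2 [0.5, 0.4, -0.61, 1.99, 0.79, 0.83, 0.91] [ 473. -173.  340.] ztool [ 0.13 -0.33 -0.94]
0.3 [0.54, 0.4, -0.64, 2.06, 1.05, 0.78, 0.65] [ 483. -207.  347.] ztool [ 0.23 -0.43 -0.88]
0.4 [0.58, 0.39, -0.67, 2.12, 1.32, 0.73, 0.39] [ 497. -225.  357.] ztool [ 0.34 -0.48 -0.81]
0.5 [0.62, 0.39, -0.71, 2.19, 1.59, 0.68, 0.13] [ 512. -226.  366.] ztool [ 0.46 -0.48 -0.75]
0.6 [0.66, 0.38, -0.74, 2.26, 1.86, 0.62, -0.13] [ 524. -212.  371.] ztool [ 0.57 -0.43 -0.7 ]
0.7 [0.7, 0.38, -0.77, 2.33, 2.12, 0.57, -0.39] [ 528. -186.  372.] ztool [ 0.65 -0.34 -0.68]
0.8 [0.74, 0.37, -0.81, 2.4, 2.39, 0.52, -0.65] [ 523. -149.  368.] ztool [ 0.71 -0.22 -0.67]
0.9 [0.78, 0.37, -0.84, 2.46, 2.66, 0.47, -0.91] [ 506. -108.  359.] ztool [ 0.73 -0.08 -0.68]
1.0 [0.82, 0.37, -0.87, 2.53, 2.92, 0.42, -1.17] [475. -65. 346.] ztool [ 0.71  0.05 -0.71]
```

```bash
cat >> flip.py <<'E'
print('PLAN')
E2=np.array([515,-90,370.])
W=[]
for f in(.25,.5,.75,1):
    T=ch(q0+(q1-q0)*f,X); W.append((P+(E2-P)*f,R.from_matrix(T[:3,:3])))
W[-1]=(E2,rot(4.3,45))
plan1(W,vr=32)
E
python3 flip.py | sed -n '/PLAN/,$p'
```

```text
PLAN
[-0.023, -0.018, -0.015, 0.128, -0.052, 0.053]
-> [485.3 -71.5 351.9]
[-0.028, -0.017, -0.004, 0.033, -0.103, 0.025]
-> [495.2 -77.7 357.9]
[-0.028, -0.015, 0.007, -0.063, -0.077, 0.013]
-> [505.1 -83.8 364. ]
[-0.027, -0.015, 0.011, -0.107, -0.004, 0.011]
-> [515. -90. 370.]
```

Call:
jog_arm(
  steps=[
    [-0.023,-0.018,-0.015,0.128,-0.052,0.053],
    [-0.023,-0.018,-0.015,0.128,-0.052,0.053],
    [-0.023,-0.018,-0.015,0.128,-0.052,0.053],
    [-0.023,-0.018,-0.015,0.128,-0.052,0.053],
    [-0.023,-0.018,-0.015,0.128,-0.052,0.053],
  ],
)

```text
time_s: 19.27
eef_pos: [482.4, -71.0, 344.5]
tcp_rot: [0.105, 2.902, -0.573]
contact_force: [0.4, 0.8, -1.1]
opening: 1.0
grip_force: 0.0
```

Call:
jog_arm(
  steps=[
    [-0.028,-0.017,-0.004,0.033,-0.103,0.025],
    [-0.028,-0.017,-0.004,0.033,-0.103,0.025],
    [-0.028,-0.017,-0.004,0.033,-0.103,0.025],
    [-0.028,-0.017,-0.004,0.033,-0.103,0.025],
    [-0.028,-0.017,-0.004,0.033,-0.103,0.025],
  ],
)

```text
time_s: 19.68
eef_pos: [490.6, -82.8, 349.8]
tcp_rot: [0.134, 2.55, -0.664]
contact_force: [-0.6, -0.1, -0.8]
opening: 1.001
grip_force: 0.0
```

```bash
python3 -c "
from h import *
s=log();print(R.from_rotvec(s['tcp_rot']).as_matrix().round(2).tolist())"
```

```text
19.68 [-0.199, 0.325, -0.158, 2.273, 1.32, 0.722, 0.004] [490.6 -82.8 349.8] [ 0.134  2.55  -0.664]
[[-0.87, 0.21, 0.44], [-0.03, 0.88, -0.48], [-0.49, -0.43, -0.76]]
```

Works: j5 is sweeping up towards π. I'll finish the flip.

Call:
jog_arm(
  steps=[
    [-0.028,-0.015,0.007,-0.063,-0.077,0.013],
    [-0.028,-0.015,0.007,-0.063,-0.077,0.013],
    [-0.028,-0.015,0.007,-0.063,-0.077,0.013],
    [-0.028,-0.015,0.007,-0.063,-0.077,0.013],
  ],
)

```text
time_s: 20.02
eef_pos: [504.7, -92.7, 358.8]
tcp_rot: [0.05, 2.363, -0.418]
contact_force: [-0.2, -0.6, 0.8]
opening: 0.996
grip_force: 0.0
```

Call:
jog_arm(
  steps=[
    [-0.027,-0.015,0.011,-0.107,-0.004,0.011],
    [-0.027,-0.015,0.011,-0.107,-0.004,0.011],
    [-0.027,-0.015,0.011,-0.107,-0.004,0.011],
    [-0.027,-0.015,0.011,-0.107,-0.004,0.011],
    [-0.027,-0.015,0.011,-0.107,-0.004,0.011],
  ],
)

```text
time_s: 20.43
eef_pos: [515.0, -101.3, 365.2]
tcp_rot: [-0.065, 2.383, -0.003]
contact_force: [0.7, 0.1, 0.3]
opening: 1.005
grip_force: 0.0
```

```bash
python3 - <<'E'
from plan import *
s=log();print(R.from_rotvec(s['tcp_rot']).as_matrix().round(2).tolist())
img,d=get_image('top'); save('t2.png',cv2.resize(img[110:270,220:380],None,fx=3.5,fy=3.5))
for q in('aerosol','tape','jar'):
    for r in masks_of('top',q)[:1]:
        p,_,_=pts('top',d,r['mask']); print(q,r['conf'],np.percentile(p,[2,50,98],0).round().tolist())
plan1([((515,-90,370),rot(4.3,45))])
E
```

```text
20.43 [0.703, 0.306, -0.667, 2.342, 2.763, 0.216, -0.98] [ 515.  -101.3  365.2] [-0.065  2.383 -0.003]
[[-0.73, -0.05, 0.69], [-0.05, 1.0, 0.02], [-0.69, -0.02, -0.73]]
aerosol 0.69 [[493.0, -48.0, 12.0], [546.0, -21.0, 234.0], [580.0, -3.0, 403.0]]
tape 0.68 [[529.0, -175.0, 161.0], [590.0, -145.0, 227.0], [625.0, -129.0, 362.0]]
[-0.012, 0.022, -0.009, -0.011, -0.01, -0.002]
-> [515. -90. 370.]
```

View pics/t2.png

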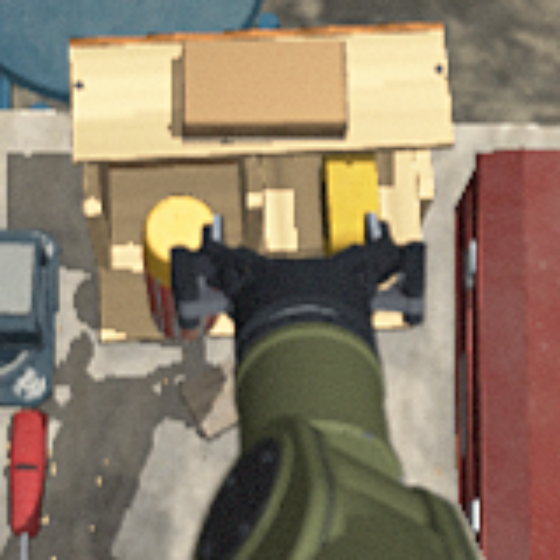

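```bash
python3 - <<'E'
from plan import *
plan1([(rk(-125,-61,300),rot(4.3,45)),(rk(-125,-61,212),rot(4.3,45)),(rk(-80,-61,212),rot(4.3,45)),(rk(-36,-61,212),rot(4.3,45))])
E
```

```text
[0.148, -0.133, 0.085, -0.011, -0.01, -0.002]
-> [ 497.4 -154.4  300. ]
[0.156, 0.0, 0.156, 0.0, 0.0, 0.0]
-> [ 497.4 -154.4  212. ]
[-0.08, 0.0, 0.08, 0.0, 0.0, 0.0]
-> [ 542.3 -151.   212. ]
[-0.078, 0.0, 0.078, 0.0, 0.0, 0.0]
-> [ 586.2 -147.7  212. ]
```

Call:
jog_arm(
  steps=[
    [0.148,-0.133,0.085,-0.011,-0.01,-0.002],
    [0.148,-0.133,0.085,-0.011,-0.01,-0.002],
    [0.148,-0.133,0.085,-0.011,-0.01,-0.002],
    [0.148,-0.133,0.085,-0.011,-0.01,-0.002],
  ],
  claw=255,
)

```text
time_s: 20.97
eef_pos: [495.2, -153.9, 295.7]
tcp_rot: [-0.087, 2.362, 0.042]
contact_force: [0.1, 0.2, 0.0]
opening: 0.449
grip_force: 0.0
```

Call:
jog_arm(
  steps=[
    [0.05,0,0.05,0,0,0],
    [0.1,0,0.1,0,0,0],
    [0.156,0,0.156,0,0,0],
    [0.156,0,0.156,0,0,0],
  ],
)

```text
time_s: 21.3
eef_pos: [495.9, -150.1, 204.6]
tcp_rot: [-0.092, 2.366, 0.048]
contact_force: [-0.7, 0.1, -0.4]
opening: -0.004
grip_force: 0.0
```

```bash
python3 - <<'E'
from plan import *
s=log()
img,d=get_image('wrist'); save('w4.png',img)
plan1([(rk(-80,-61,212),rot(4.3,45)),(rk(-36,-61,212),rot(4.3,45))])
E
```

```text
21.3 [0.818, 0.785, -0.707, 2.541, 2.986, 0.774, -0.888] [ 495.9 -150.1  204.6] [-0.092  2.366  0.048]
[-0.087, -0.012, 0.073, 0.003, -0.002, 0.0]
-> [ 542.3 -151.   212. ]
[-0.078, 0.0, 0.078, 0.0, 0.0, 0.0]
-> [ 586.2 -147.7  212. ]
```

View pics/w4.png

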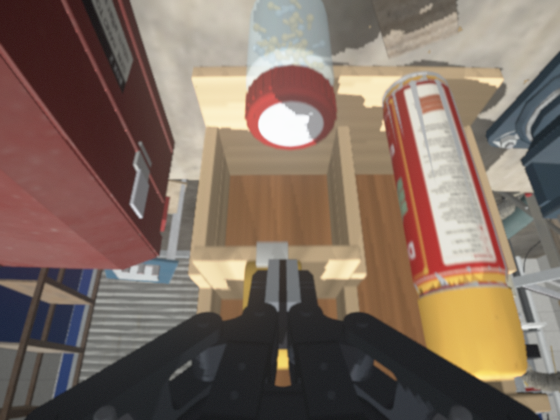

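Call:
jog_arm(
  steps=[
    [-0.04,-0.012,0.03,0,0,0],
    [-0.087,-0.014,0.073,0,0,0],
    [-0.087,-0.014,0.073,0,0,0],
    [-0.087,-0.014,0.073,0,0,0],
  ],
)

```text
time_s: 21.68
eef_pos: [544.8, -153.6, 219.6]
tcp_rot: [-0.097, 2.348, 0.035]
contact_force: [-0.5, -0.4, 0.1]
opening: -0.002
grip_force: 0.0
```

Call:
jog_arm(
  steps=[
    [-0.02,0,0.02,0,0,0],
    [-0.04,0,0.04,0,0,0],
    [-0.06,0,0.06,0,0,0],
    [-0.078,0,0.078,0,0,0],
    [-0.078,0,0.078,0,0,0],
  ],
)

```text
time_s: 22.1
eef_pos: [587.8, -150.1, 218.3]
tcp_rot: [-0.095, 2.35, 0.038]
contact_force: [0.1, -0.3, 0.2]
opening: 0.003
grip_force: 0.0
```

```bash
python3 - <<'E'
from plan import *
s=log(); print('rack',((s['eef_pos']-RO)@np.c_[ex,ey]).round(1))
img,d=get_image('scene'); im=img[130:300,210:400]; save('s4.png',cv2.resize(im,None,fx=3.2,fy=3.2))
r=masks_of('scene','tape')[0]; p,_,_=pts('scene',d,r['mask']); p=p[(p[:,2]>160)&(p[:,2]<232)]; print(r['conf'],np.percentile((p-RO)@np.c_[ex,ey,[0,0,1]],[3,50,97],0).round().tolist())
E
```

```text
22.1 [0.727, 0.761, -0.669, 2.308, 2.918, 0.576, -0.872] [ 587.8 -150.1  218.3] [-0.095  2.35   0.038]
rack [-34.5 -63.5]
0.9 [[-35.0, -82.0, 164.0], [0.0, -79.0, 186.0], [53.0, -49.0, 223.0]]
```

View pics/s4.png

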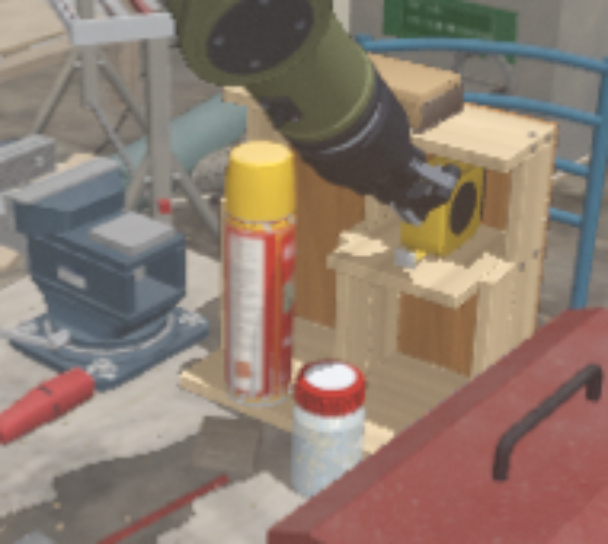

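Call:
jog_arm(
  steps=[
    [-0.008,0,0.008,0,0,0],
    [-0.015,0,0.015,0,0,0],
    [-0.015,0,0.015,0,0,0],
  ],
)

```text
time_s: 22.45
eef_pos: [594.7, -150.0, 215.3]
tcp_rot: [-0.092, 2.355, 0.04]
contact_force: [0.2, 0.3, 0.5]
opening: 0.003
grip_force: 0.0
```

Call:
jog_arm(
  steps=[
    [0.05,0,-0.06,0,0,0],
    [0.1,0,-0.12,0,0,0],
    [0.1,0,-0.25,0,0,0],
    [0.1,0,-0.35,0,0,0],
    [0.1,0,-0.35,0,0,0],
  ],
  claw=147,
)

```text
time_s: 22.87
eef_pos: [462.9, -160.1, 286.5]
tcp_rot: [-0.092, 2.359, 0.039]
contact_force: [-0.1, 0.7, 0.0]
opening: 0.422
grip_force: 0.0
```

```bash
python3 - <<'E'
from plan import *
from ikt import *
s=log()
img,d=get_image('scene')
for q in('tape','aerosol','jar','lid_top'):
    r=masks_of('scene',q)[0]; p,_,_=pts('scene',d,r['mask']); p=p[(p[:,2]<240)]; print(q,r['conf'],np.percentile((p-RO)@np.c_[ex,ey,[0,0,1]],[3,50,97],0).round().tolist(),np.percentile(p,[3,97],0).round().tolist())
off=s['eef_pos']-ch(s['joints'],X)[:3,3];print(off)
for th in(25,35,45):
  for x,z in((-115,70),(-130,70),(-130,120),(-130,300)):
    k=iks(rk(x,64,z)-off,rot(4.3,th).as_matrix(),s['joints']); print(th,x,z,k[0].round(2).tolist(),round(k[1],1),round(k[2],3))
plan1([(rk(-140,20,360),rot(4.3,35)),(rk(-130,64,280),rot(4.3,35)),(rk(-130,64,70),rot(4.3,35))])
E
```

```text
22.87 [1.002, 0.546, -0.821, 2.518, 3.03, 0.5, -0.965] [ 462.9 -160.1  286.5] [-0.092  2.359  0.039]Traceback (most recent call last):
  File "<stdin>", line 6, in <module>
IndexError: list index out of range
```

```bash
python3 - <<'E'
from plan import *
from ikt import *
s=arm.state()
for cam in('scene','top'):
  img,d=get_image(cam)
  for q in('tape','aerosol','jar'):
    for r in masks_of(cam,q)[:1]:
      p,_,_=pts(cam,d,r['mask']); p=p[(p[:,2]<240)]; print(cam,q,r['conf'],np.percentile((p-RO)@np.c_[ex,ey,[0,0,1]],[3,50,97],0).round().tolist(),np.percentile(p,[3,97],0).round().tolist())
off=s['eef_pos']-ch(s['joints'],X)[:3,3];print(off)
for th in(25,35,45):
  for x,z in((-115,70),(-130,70),(-130,120),(-130,300)):
    k=iks(rk(x,64,z)-off,rot(4.3,th).as_matrix(),s['joints']); print(th,x,z,k[0].round(2).tolist(),round(k[1],1),round(k[2],3))
plan1([(rk(-140,20,360),rot(4.3,35)),(rk(-130,64,280),rot(4.3,35)),(rk(-130,64,70),rot(4.3,35))])
E
```

```text
scene tape 0.84 [[-28.0, -82.0, 167.0], [1.0, -73.0, 201.0], [58.0, -46.0, 229.0]] [[594.0, -165.0, 167.0], [681.0, -130.0, 229.0]]
scene aerosol 0.73 [[-86.0, 32.0, 22.0], [-79.0, 46.0, 134.0], [-52.0, 77.0, 231.0]] [[527.0, -56.0, 22.0], [563.0, -13.0, 231.0]]
scene jar 0.88 [[-147.0, -78.0, 15.0], [-138.0, -59.0, 70.0], [-105.0, -33.0, 101.0]] [[475.0, -170.0, 15.0], [517.0, -127.0, 101.0]]
top tape 0.68 [[-157.0, 9.0, 1.0], [-131.0, 35.0, 19.0], [-101.0, 61.0, 24.0]] [[458.0, -85.0, 1.0], [514.0, -33.0, 24.0]]
top aerosol 0.56 [[-83.0, 39.0, 43.0], [-74.0, 61.0, 213.0], [-37.0, 84.0, 239.0]] [[530.0, -51.0, 43.0], [576.0, -5.0, 239.0]]
top jar 0.55 [[-143.0, -77.0, 60.0], [-106.0, -47.0, 99.0], [-92.0, -33.0, 104.0]] [[479.0, -169.0, 60.0], [529.0, -125.0, 104.0]]
[-19.85445435  11.67561415 -17.46329791]
25 -115 70 [0.36, 0.94, -0.52, 2.39, 2.64, 0.62, -0.89] 0.0 0.0
25 -130 70 [0.37, 0.95, -0.53, 2.43, 2.65, 0.67, -0.9] 0.0 0.0
25 -130 120 [0.36, 0.8, -0.51, 2.42, 2.61, 0.53, -0.89] 0.0 0.0
25 -130 300 [0.9, 0.7, -1.42, 2.24, 1.36, 0.77, 0.27] 0.0 0.0
35 -115 70 [0.44, 1.08, -0.61, 2.51, 2.81, 0.99, -0.95] 0.0 0.0
35 -130 70 [0.6, 1.24, -0.94, 2.55, 2.58, 1.18, -0.63] 0.1 0.001
35 -130 120 [0.75, 1.43, -1.46, 2.55, 2.2, 1.45, -0.24] 0.3 0.002
35 -130 300 [0.49, 0.36, -0.58, 2.41, 2.67, 0.21, -1.0] 0.0 0.0
45 -115 70 [0.79, 1.73, -1.46, 2.55, 2.5, 1.62, -0.06] 9.1 0.042
45 -130 70 [0.81, 1.71, -1.46, 2.55, 2.45, 1.58, -0.06] 16.2 0.079
45 -130 120 [0.79, 1.49, -1.46, 2.55, 2.32, 1.44, -0.19] 17.0 0.1
45 -130 300 [0.9, 0.81, -1.46, 2.55, 2.15, 0.94, -0.45] 0.4 0.003
[-0.158, 0.211, -0.106, 0.002, 0.055, 0.0]
-> [476.4 -74.7 360. ]
[0.094, 0.11, 0.178, 0.0, 0.0, 0.0]
-> [483.1 -30.1 280. ]
[0.151, 0.0, 0.215, 0.0, 0.0, 0.0]
[0.151, 0.0, 0.215, 0.0, 0.0, 0.0]
-> [483.1 -30.1  70. ]
```

Call:
jog_arm(
  steps=[
    [-0.158,0.211,-0.106,0.002,0.055,0],
    [-0.158,0.211,-0.106,0.002,0.055,0],
    [-0.158,0.211,-0.106,0.002,0.055,0],
    [-0.158,0.211,-0.106,0.002,0.055,0],
  ],
)

```text
time_s: 23.7
eef_pos: [480.6, -77.4, 355.5]
tcp_rot: [-0.111, 2.506, 0.021]
contact_force: [0.4, -0.2, 0.3]
opening: 0.422
grip_force: 0.0
```

```bash
python3 - <<'E'
from plan import *
s=log()
plan1([(rk(-122,62,270),rot(4.3,35)),(rk(-118,62,70),rot(4.3,35))])
E
```

```text
23.7 [0.571, 0.243, -0.534, 2.339, 2.47, 0.046, -0.712] [480.6 -77.4 355.5] [-0.111  2.506  0.021]
[0.097, 0.114, 0.193, -0.001, 0.007, 0.005]
-> [491.2 -31.5 270. ]
[0.139, 0.0, 0.208, 0.0, 0.0, 0.0]
[0.139, 0.0, 0.208, 0.0, 0.0, 0.0]
-> [495.2 -31.2  70. ]
```

Call:
jog_arm(
  steps=[
    [0.097,0.114,0.193,0,0.007,0.005],
    [0.097,0.114,0.193,0,0.007,0.005],
    [0.097,0.114,0.193,0,0.007,0.005],
    [0.097,0.114,0.193,0,0.007,0.005],
  ],
)

```text
time_s: 24.03
eef_pos: [483.3, -35.0, 259.6]
tcp_rot: [-0.082, 2.552, 0.036]
contact_force: [0.1, 0.6, 0.1]
opening: 0.425
grip_force: 0.0
```

```bash
python3 - <<'E'
from plan import *
s=log()
plan1([(rk(-118,62,70),rot(4.3,35)),(rk(-75,62,70),rot(4.3,35)),(rk(-34,62,70),rot(4.3,35))])
E
```

```text
24.03 [0.442, 0.487, -0.649, 2.474, 2.443, 0.438, -0.83] [483.3 -35.  259.6] [-0.082  2.552  0.036]
[0.119, 0.002, 0.206, 0.0, -0.003, -0.002]
[0.121, 0.003, 0.204, 0.0, -0.003, -0.002]
-> [495.2 -31.2  70. ]
[-0.088, 0.0, 0.062, 0.0, 0.0, 0.0]
-> [538.1 -28.   70. ]
[-0.084, 0.0, 0.059, 0.0, 0.0, 0.0]
-> [579.  -24.9  70. ]
```

Call:
jog_arm(
  steps=[
    [0.06,0.001,0.1,0,0,0],
    [0.119,0.002,0.206,0,-0.003,-0.002],
    [0.119,0.002,0.206,0,-0.003,-0.002],
    [0.119,0.002,0.206,0,-0.003,-0.002],
  ],
)

```text
time_s: 24.37
eef_pos: [490.8, -37.5, 165.9]
tcp_rot: [-0.082, 2.54, 0.024]
contact_force: [-1.1, 0.1, -1.1]
opening: 0.422
grip_force: 0.0
```

Call:
jog_arm(
  steps=[
    [0.06,0.001,0.1,0,0,0],
    [0.121,0.003,0.204,0,-0.003,-0.002],
    [0.121,0.003,0.204,0,-0.003,-0.002],
    [0.121,0.003,0.204,0,-0.003,-0.002],
  ],
)

```text
time_s: 24.7
eef_pos: [498.2, -36.4, 67.6]
tcp_rot: [-0.086, 2.538, 0.024]
contact_force: [0.1, -0.1, -0.1]
opening: 0.426
grip_force: 0.0
```

```bash
python3 - <<'E'
from plan import *
s=log(); print('rack',((s['eef_pos']-RO)@np.c_[ex,ey]).round(1))
img,d=get_image('wrist'); p,u,v=pts('wrist',d,None,s); q=(p-RO)@np.c_[ex,ey,[0,0,1]]
for z0 in (40,60,90):
    m=(q[:,2]>z0)&(q[:,2]<z0+25)&(q[:,0]>-90)&(q[:,0]<-30)&(q[:,1]>20)&(q[:,1]<110); print(z0,m.sum(),np.percentile(q[m],[2,50,98],0).round().tolist() if m.sum() else '')
plan1([(rk(-75,62,70),rot(4.3,35)),(rk(-34,62,70),rot(4.3,35))])
E
```

```text
24.7 [0.676, 1.443, -1.401, 2.558, 2.224, 1.54, -0.308] [498.2 -36.4  67.6] [-0.086  2.538  0.024]
rack [-115.4   56.6]
40 3473 [[-85.0, 35.0, 41.0], [-82.0, 56.0, 54.0], [-69.0, 76.0, 65.0]]
60 4578 [[-85.0, 33.0, 61.0], [-82.0, 57.0, 74.0], [-66.0, 79.0, 85.0]]
90 547 [[-85.0, 42.0, 90.0], [-83.0, 58.0, 91.0], [-77.0, 77.0, 94.0]]
[-0.09, 0.013, 0.051, -0.001, -0.004, -0.002]
-> [538.1 -28.   70. ]
[-0.084, 0.0, 0.059, 0.0, 0.0, 0.0]
-> [579.  -24.9  70. ]
```

Call:
jog_arm(
  steps=[
    [-0.02,0.001,0.011,0,0,0],
    [-0.045,0.001,0.025,0,0,0],
    [-0.068,0.001,0.038,0,0,0],
    [-0.09,0.001,0.051,0,0,0],
    [-0.09,0.001,0.051,0,0,0],
  ],
)

```text
time_s: 25.17
eef_pos: [543.8, -32.8, 79.7]
tcp_rot: [-0.089, 2.523, 0.023]
contact_force: [1.4, 0.2, 0.1]
opening: 0.421
grip_force: 0.0
```

```bash
python3 - <<'E'
from plan import *
s=log(); print('rack',((s['eef_pos']-RO)@np.c_[ex,ey]).round(1))
img,d=get_image('wrist'); p,u,v=pts('wrist',d,None,s); q=(p-RO)@np.c_[ex,ey,[0,0,1]]
for z0 in (40,60,90,150):
    m=(q[:,2]>z0)&(q[:,2]<z0+25)&(q[:,0]>-90)&(q[:,0]<0)&(q[:,1]>20)&(q[:,1]<85); print(z0,m.sum(),np.percentile(q[m],[2,50,98],0).round().tolist() if m.sum() else '')
plan1([(rk(-32,57,70),rot(4.3,35))])
E
```

```text
25.17 [0.692, 1.404, -1.402, 2.432, 2.21, 1.432, -0.206] [543.8 -32.8  79.7] [-0.089  2.523  0.023]
rack [-69.7  56.8]
40 4764 [[-71.0, 33.0, 41.0], [-57.0, 57.0, 53.0], [-48.0, 81.0, 65.0]]
60 7113 [[-86.0, 27.0, 61.0], [-54.0, 55.0, 74.0], [-43.0, 83.0, 85.0]]
90 4740 [[-89.0, 21.0, 90.0], [-42.0, 55.0, 97.0], [-30.0, 80.0, 108.0]]
150 0 
[-0.066, 0.002, 0.074, -0.002, 0.001, -0.001]
-> [581.3 -29.8  70. ]
```

Call:
jog_arm(
  steps=[
    [-0.022,0,0.022,0,0,0],
    [-0.044,0.001,0.045,0,0,0],
    [-0.066,0.002,0.065,0,0,0],
    [-0.066,0.002,0.065,0,0,0],
  ],
)

```text
time_s: 25.55
eef_pos: [579.2, -29.8, 71.7]
tcp_rot: [-0.088, 2.527, 0.021]
contact_force: [0.1, 0.1, -0.2]
opening: 0.42
grip_force: 0.0
```

```bash
python3 - <<'E'
from plan import *
s=log(); print('rack',((s['eef_pos']-RO)@np.c_[ex,ey]).round(1))
img,d=get_image('scene'); save('s5.png',cv2.resize(img[130:300,210:400],None,fx=3.2,fy=3.2))
r=masks_of('scene','aerosol')[0]; p,_,_=pts('scene',d,r['mask']); q=(p-RO)@np.c_[ex,ey,[0,0,1]]
for z0 in range(20,240,30):
    m=abs(q[:,2]-z0)<12
    if m.sum(): print(z0,m.sum(),np.percentile(q[m],[3,50,97],0).round().tolist())
E
```

```text
25.55 [0.69, 1.415, -1.387, 2.326, 2.21, 1.369, -0.124] [579.2 -29.8  71.7] [-0.088  2.527  0.021]
rack [-34.1  57.2]
20 16 [[-33.0, 34.0, 27.0], [-28.0, 50.0, 30.0], [-12.0, 73.0, 32.0]]
50 103 [[-30.0, 28.0, 39.0], [-18.0, 35.0, 46.0], [10.0, 70.0, 60.0]]
80 39 [[-7.0, 27.0, 68.0], [2.0, 30.0, 79.0], [11.0, 33.0, 90.0]]
110 122 [[-13.0, 29.0, 101.0], [-6.0, 46.0, 111.0], [9.0, 74.0, 121.0]]
140 152 [[-6.0, 29.0, 129.0], [-0.0, 46.0, 142.0], [24.0, 74.0, 151.0]]
170 179 [[0.0, 27.0, 159.0], [9.0, 41.0, 169.0], [36.0, 72.0, 181.0]]
200 4 [[14.0, 29.0, 190.0], [20.0, 33.0, 190.0], [29.0, 38.0, 192.0]]
```

View pics/s5.png

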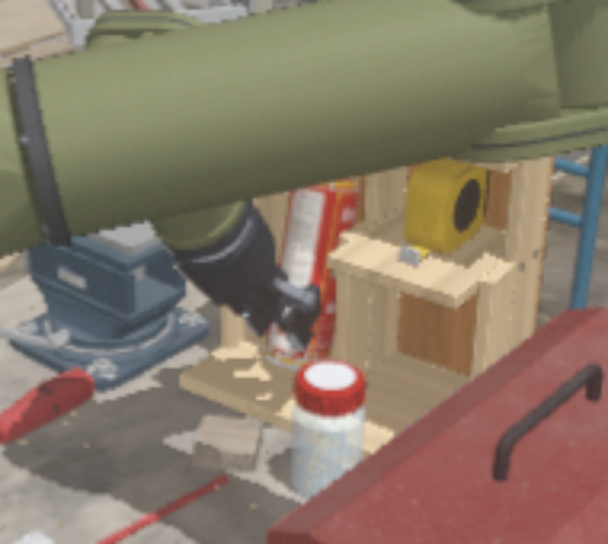

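Call:
jog_arm(
  steps=[
    [0.008,0,-0.006,0,0,0],
    [0.016,0,-0.011,0,0,0],
    [0.024,0,-0.017,0,0,0],
    [0.033,0,-0.023,0,0,0],
    [0.041,0,-0.029,0,0,0],
  ],
)

```text
time_s: 26.07
eef_pos: [556.7, -30.0, 71.1]
tcp_rot: [-0.091, 2.528, 0.025]
contact_force: [-0.1, 0.7, -0.1]
opening: 0.426
grip_force: 0.0
```

Call:
jog_arm(
  steps=[
    [0.008,0,-0.006,0,0,0],
    [0.016,0,-0.011,0,0,0],
    [0.024,0,-0.017,0,0,0],
    [0.033,0,-0.023,0,0,0],
    [0.041,0,-0.029,0,0,0],
  ],
)

```text
time_s: 26.48
eef_pos: [537.1, -31.5, 71.2]
tcp_rot: [-0.091, 2.528, 0.025]
contact_force: [0.5, 0.3, -0.1]
opening: 0.427
grip_force: 0.0
```

Call:
jog_arm(
  steps=[
    [0.008,0,-0.006,0,0,0],
    [0.016,0,-0.011,0,0,0],
    [0.024,0,-0.017,0,0,0],
    [0.033,0,-0.023,0,0,0],
    [0.041,0,-0.029,0,0,0],
  ],
)

```text
time_s: 26.9
eef_pos: [517.0, -33.0, 71.3]
tcp_rot: [-0.091, 2.528, 0.025]
contact_force: [0.3, 0.0, 0.1]
opening: 0.429
grip_force: 0.0
```

```bash
cat > can.py <<'E'
from plan import *
s=log(); print('rack',((s['eef_pos']-RO)@np.c_[ex,ey]).round(1))
img,d=get_image('scene')
r=masks_of('scene','aerosol')[0]; p,_,_=pts('scene',d,r['mask']); q=(p-RO)@np.c_[ex,ey,[0,0,1]]
for z0 in range(20,240,30):
    m=abs(q[:,2]-z0)<12
    if m.sum(): print(z0,m.sum(),np.percentile(q[m],[3,50,97],0).round().tolist())
E
python3 can.py
```

```text
26.9 [0.679, 1.427, -1.394, 2.508, 2.23, 1.495, -0.272] [517.  -33.   71.3] [-0.091  2.528  0.025]
rack [-96.3  58.6]
20 1138 [[-78.0, -71.0, 11.0], [0.0, -20.0, 14.0], [75.0, 115.0, 29.0]]
50 399 [[-18.0, -70.0, 39.0], [56.0, -2.0, 51.0], [76.0, 123.0, 62.0]]
80 417 [[-17.0, -130.0, 68.0], [25.0, -1.0, 80.0], [76.0, 123.0, 91.0]]
110 382 [[-19.0, -131.0, 98.0], [7.0, -0.0, 110.0], [70.0, 127.0, 121.0]]
140 343 [[-52.0, -131.0, 129.0], [6.0, -118.0, 140.0], [74.0, 128.0, 151.0]]
170 1043 [[-52.0, -130.0, 159.0], [1.0, -80.0, 162.0], [74.0, 7.0, 179.0]]
200 197 [[22.0, -131.0, 189.0], [47.0, -121.0, 197.0], [77.0, 3.0, 211.0]]
230 87 [[23.0, -131.0, 218.0], [31.0, -129.0, 228.0], [68.0, -119.0, 240.0]]
```

```bash
cat > can.py <<'E'
from plan import *
s=log(); print('rack',((s['eef_pos']-RO)@np.c_[ex,ey]).round(1))
for cam in('scene','top','wrist'):
    img,d=get_image(cam); p,u,v=pts(cam,d,None,s); q=(p-RO)@np.c_[ex,ey,[0,0,1]]; c=img[v,u].astype(int)
    for z0 in range(30,250,40):
        m=(abs(q[:,2]-z0)<15)&(q[:,1]>14)&(q[:,1]<114)&(q[:,0]<66)&(q[:,0]>-85)&((c.max(1)-c.min(1))>90)
        if m.sum()>8: print(cam,z0,m.sum(),np.percentile(q[m],[3,50,97],0).round().tolist(),np.median(c[m],0))
E
python3 can.py
```

```text
27.0 [0.679, 1.427, -1.394, 2.509, 2.23, 1.495, -0.271] [516.8 -32.9  71.2] [-0.092  2.528  0.025]
rack [-96.6  58.7]
scene 30 11 [[-29.0, 34.0, 33.0], [-21.0, 37.0, 40.0], [-14.0, 52.0, 44.0]] [184. 124.  83.]
scene 70 47 [[-18.0, 33.0, 57.0], [-12.0, 37.0, 72.0], [-1.0, 43.0, 84.0]] [184.  91.  63.]
scene 110 64 [[-10.0, 31.0, 96.0], [-1.0, 37.0, 107.0], [7.0, 44.0, 123.0]] [175.  72.  58.]
scene 150 74 [[2.0, 31.0, 136.0], [10.0, 37.0, 149.0], [24.0, 43.0, 163.0]] [168.   67.5  54. ]
scene 190 26 [[11.0, 31.0, 175.0], [20.0, 36.0, 179.0], [34.0, 43.0, 185.0]] [173.  90.  58.]
top 110 11 [[-8.0, 35.0, 97.0], [-4.0, 38.0, 106.0], [-1.0, 41.0, 115.0]] [139.  41.  37.]
wrist 30 168 [[-30.0, 34.0, 31.0], [-28.0, 53.0, 33.0], [-17.0, 69.0, 41.0]] [190. 153.  84.]
wrist 70 337 [[-18.0, 34.0, 58.0], [-14.0, 40.0, 76.0], [-6.0, 42.0, 85.0]] [146.  57.  53.]
```

```bash
python3 - <<'E'
from plan import *
s=arm.state();Q=R.from_rotvec(s['tcp_rot'])
plan1([(rk(-85,56,46),Q),(rk(-50,56,46),Q),(rk(-22,56,46),Q)])
E
```

```text
[0.015, -0.006, 0.067, 0.0, 0.0, 0.0]
-> [528.5 -34.7  46. ]
[-0.072, 0.0, 0.05, 0.0, 0.0, 0.0]
-> [563.4 -32.1  46. ]
[-0.057, 0.0, 0.04, 0.0, 0.0, 0.0]
-> [591.4 -30.   46. ]
```

Call:
jog_arm(
  steps=[
    [0.007,-0.003,0.033,0,0,0],
    [0.015,-0.006,0.067,0,0,0],
    [0.015,-0.006,0.067,0,0,0],
    [0.015,-0.006,0.067,0,0,0],
  ],
)

```text
time_s: 27.48
eef_pos: [528.0, -34.7, 45.6]
tcp_rot: [-0.089, 2.529, 0.025]
contact_force: [-0.7, -0.1, 1.0]
opening: 0.426
grip_force: 0.0
```

Call:
jog_arm(
  steps=[
    [-0.036,0,0.025,0,0,0],
    [-0.072,0,0.05,0,0,0],
    [-0.072,0,0.05,0,0,0],
    [-0.072,0,0.05,0,0,0],
  ],
)

```text
time_s: 27.82
eef_pos: [563.5, -32.2, 47.1]
tcp_rot: [-0.09, 2.527, 0.025]
contact_force: [0.2, -0.2, 0.1]
opening: 0.42
grip_force: 0.0
```

Call:
jog_arm(
  steps=[
    [-0.014,0,0.01,0,0,0],
    [-0.029,0,0.02,0,0,0],
    [-0.043,0,0.03,0,0,0],
    [-0.057,0,0.04,0,0,0],
    [-0.057,0,0.04,0,0,0],
  ],
)

```text
time_s: 28.23
eef_pos: [592.2, -30.4, 46.2]
tcp_rot: [-0.089, 2.527, 0.024]
contact_force: [-0.5, 0.4, -0.4]
opening: 0.42
grip_force: 0.1
```

```bash
python3 can.py
```

```text
28.23 [0.69, 1.462, -1.351, 2.281, 2.261, 1.35, -0.094] [592.2 -30.4  46.2] [-0.089  2.527  0.024]
rack [-21.2  55.5]
scene 110 33 [[3.0, 31.0, 96.0], [9.0, 36.0, 105.0], [14.0, 41.0, 123.0]] [158.  64.  53.]
scene 150 46 [[10.0, 29.0, 137.0], [17.0, 35.0, 148.0], [31.0, 40.0, 156.0]] [165.   66.5  52.5]
wrist 30 106 [[-11.0, 44.0, 26.0], [-9.0, 49.0, 27.0], [-7.0, 54.0, 29.0]] [172. 138.  75.]
```

Call:
jog_arm(
  steps=[
    [0.004,0,-0.003,0,0,0],
    [0.008,0,-0.006,0,0,0],
    [0.012,0,-0.009,0,0,0],
    [0.016,0,-0.012,0,0,0],
    [0.02,0,-0.014,0,0,0],
  ],
)

```text
time_s: 28.8
eef_pos: [580.9, -30.8, 46.3]
tcp_rot: [-0.091, 2.528, 0.025]
contact_force: [-0.1, 0.9, 0.6]
opening: 0.424
grip_force: 0.0
```

Call:
jog_arm(
  steps=[
    [0.01,0,-0.007,0,0,0],
    [0.02,0,-0.014,0,0,0],
    [0.03,0,-0.021,0,0,0],
    [0.04,0,-0.028,0,0,0],
    [0.05,0,-0.035,0,0,0],
  ],
)

```text
time_s: 29.22
eef_pos: [556.2, -32.6, 46.1]
tcp_rot: [-0.091, 2.528, 0.025]
contact_force: [-0.5, 0.4, 0.1]
opening: 0.425
grip_force: 0.0
```

```bash
python3 can.py
```

```text
29.22 [0.693, 1.471, -1.353, 2.385, 2.281, 1.42, -0.167] [556.2 -32.6  46.1] [-0.091  2.528  0.025]
rack [-57.3  56. ]
scene 70 38 [[-8.0, 32.0, 56.0], [-2.0, 37.0, 76.0], [5.0, 41.0, 85.0]] [164.5  69.5  57.5]
scene 110 52 [[-7.0, 32.0, 98.0], [-2.0, 38.0, 111.0], [5.0, 43.0, 124.0]] [174.  71.  56.]
scene 150 50 [[-5.0, 33.0, 136.0], [2.0, 37.0, 145.0], [18.0, 45.0, 153.0]] [164.   65.5  53. ]
top 190 34 [[-9.0, 49.0, 179.0], [-7.0, 61.0, 188.0], [-1.0, 77.0, 204.0]] [134.   98.5  34.5]
top 230 24 [[-7.0, 50.0, 215.0], [-5.0, 63.0, 221.0], [-1.0, 79.0, 227.0]] [127.5  98.   31.5]
wrist 30 9 [[-12.0, 43.0, 22.0], [-11.0, 50.0, 22.0], [-9.0, 52.0, 23.0]] [162. 130.  71.]
```

```bash
python3 - <<'E'
from plan import *
s=arm.state();Q=R.from_rotvec(s['tcp_rot'])
plan1([(rk(-85,56,150),Q),(rk(-100,0,230),rot(4.3,45)),(rk(-113,-53,200),rot(4.3,55))])
E
```

```text
[-0.092, -0.001, -0.253, 0.0, 0.0, 0.0]
-> [528.5 -34.7 150. ]
[-0.084, -0.141, -0.185, -0.001, -0.055, 0.0]
-> [517.8 -91.7 230. ]
[0.076, -0.132, 0.03, 0.0, -0.056, 0.0]
-> [ 508.8 -145.5  200. ]
```

Call:
jog_arm(
  steps=[
    [-0.04,0,-0.12,0,0,0],
    [-0.092,0,-0.253,0,0,0],
    [-0.092,0,-0.253,0,0,0],
    [-0.092,0,-0.253,0,0,0],
  ],
  claw=0,
)

```text
time_s: 29.7
eef_pos: [530.1, -33.4, 155.5]
tcp_rot: [-0.094, 2.519, 0.025]
contact_force: [0.4, 0.2, 0.4]
opening: 0.961
grip_force: 0.0
```

Call:
jog_arm(
  steps=[
    [-0.084,-0.141,-0.185,0,-0.055,0],
    [-0.084,-0.141,-0.185,0,-0.055,0],
    [-0.084,-0.141,-0.185,0,-0.055,0],
    [-0.084,-0.141,-0.185,0,-0.055,0],
  ],
)

```text
time_s: 30.03
eef_pos: [517.5, -94.4, 232.1]
tcp_rot: [-0.082, 2.352, 0.025]
contact_force: [1.0, 0.0, -0.8]
opening: 1.001
grip_force: 0.0
```

```bash
python3 - <<'E'
from plan import *
s=log(); print('rack',((s['eef_pos']-RO)@np.c_[ex,ey]).round(1))
for cam in('scene','top','wrist'):
    img,d=get_image(cam); p,u,v=pts(cam,d,None,s); m=(abs(p[:,0]-511)<50)&(abs(p[:,1]+147)<50)&(p[:,2]>93)&(p[:,2]<108)
    if m.sum()>20: print(cam,m.sum(),cv2.minEnclosingCircle(p[m][:,:2].astype(np.float32)),np.median(p[m],0))
plan1([(rk(-113,-53,200),rot(4.3,55))])
E
```

```text
30.03 [0.927, 1.015, -1.448, 2.536, 2.21, 1.133, -0.298] [517.5 -94.4 232.1] [-0.082  2.352  0.025]
rack [-100.4   -2.7]
scene 236 ((501.7872314453125, -144.3061981201172), 27.368389129638672) [ 498.18037417 -147.40229612   99.53627441]
top 36 ((502.0960693359375, -161.74560546875), 20.014629364013672) [ 494.13515237 -160.42371082  100.31684253]
wrist 6706 ((503.6748352050781, -146.9238739013672), 27.775346755981445) [ 497.32050218 -145.36892281  101.45118583]
[0.076, -0.133, 0.029, -0.002, -0.056, 0.0]
-> [ 508.8 -145.5  200. ]
```

```bash
python3 - <<'E'
from plan import *
plan1([(rk(-121.5,-52.5,180),rot(4.3,55))])
E
```

```text
[0.126, -0.132, 0.05, -0.002, -0.056, 0.0]
-> [ 500.3 -145.7  180. ]
```

Call:
jog_arm(
  steps=[
    [0.126,-0.132,0.05,-0.002,-0.056,0],
    [0.126,-0.132,0.05,-0.002,-0.056,0],
    [0.126,-0.132,0.05,-0.002,-0.056,0],
    [0.126,-0.132,0.05,-0.002,-0.056,0],
    [0.126,-0.132,0.05,-0.002,-0.056,0],
  ],
)

```text
time_s: 30.6
eef_pos: [521.0, -158.6, 180.3]
tcp_rot: [-0.087, 2.191, 0.065]
contact_force: [-0.3, 0.7, -0.2]
opening: 0.998
grip_force: 0.0
```

```bash
python3 - <<'E'
from plan import *
s=log(); print('rack',((s['eef_pos']-RO)@np.c_[ex,ey]).round(1), 'tilt',np.degrees(np.arccos(-R.from_rotvec(s['tcp_rot']).as_matrix()[2,2])))
plan1([(rk(-121.5,-52.5,57),rot(4.3,55))])
E
```

```text
30.6 [1.139, 1.356, -1.473, 2.559, 2.52, 1.223, -0.06] [ 521.  -158.6  180.3] [-0.087  2.191  0.065]
rack [-101.8  -67. ] tilt 54.38573119710903
[0.279, 0.032, 0.14, 0.006, -0.003, -0.002]
-> [ 500.3 -145.7   57. ]
```

```bash
python3 - <<'E'
from plan import *
plan1([(rk(-121.5,-52.5,135),rot(4.3,50))])
E
```

```text
[0.121, 0.035, 0.027, 0.006, 0.024, -0.001]
-> [ 500.3 -145.7  135. ]
```

Call:
jog_arm(
  steps=[
    [0.121,0.035,0.027,0.006,0.024,-0.001],
    [0.121,0.035,0.027,0.006,0.024,-0.001],
    [0.121,0.035,0.027,0.006,0.024,-0.001],
    [0.121,0.035,0.027,0.006,0.024,-0.001],
  ],
)

```text
time_s: 30.93
eef_pos: [513.7, -153.5, 137.8]
tcp_rot: [-0.095, 2.268, 0.041]
contact_force: [0.7, -0.4, -0.2]
opening: 0.997
grip_force: 0.0
```

```bash
cat > st.py <<'E'
from plan import *
s=log(); print('rack',((s['eef_pos']-RO)@np.c_[ex,ey]).round(1), 'tilt',np.degrees(np.arccos(-R.from_rotvec(s['tcp_rot']).as_matrix()[2,2])),s['contact_force'].round(1))
E
python3 - <<'E'
exec(open('st.py').read())
plan1([(rk(-121.5,-52.5,100),rot(4.3,52)),(rk(-121.5,-52.5,57),rot(4.3,53))])
E
```

```text
30.93 [1.1, 1.44, -1.474, 2.559, 2.467, 1.315, 0.004] [ 513.7 -153.5  137.8] [-0.095  2.268  0.041]
rack [-108.7  -61.3] tilt 49.936219292774275 [ 0.7 -0.4 -0.2]
[0.093, 0.022, 0.036, 0.001, -0.011, 0.002]
-> [ 500.3 -145.7  100. ]
[0.085, 0.0, 0.066, 0.0, -0.006, 0.0]
-> [ 500.3 -145.7   57. ]
```

```bash
python3 - <<'E'
from plan import *
plan1([(rk(-121,-52.5,130),rot(4.3,43)),(rk(-121,-52.5,61),rot(4.3,45))])
E
```

```text
[0.035, 0.022, -0.011, 0.001, 0.039, 0.002]
-> [ 500.8 -145.6  130. ]
[0.118, 0.0, 0.126, 0.0, -0.011, 0.0]
-> [ 500.8 -145.6   61. ]
```

Call:
jog_arm(
  steps=[
    [0.035,0.022,-0.011,0.001,0.039,0.002],
    [0.035,0.022,-0.011,0.001,0.039,0.002],
    [0.035,0.022,-0.011,0.001,0.039,0.002],
    [0.035,0.022,-0.011,0.001,0.039,0.002],
  ],
)

```text
time_s: 31.27
eef_pos: [500.4, -147.3, 129.9]
tcp_rot: [-0.089, 2.389, 0.034]
contact_force: [-0.3, -0.8, 0.4]
opening: 0.996
grip_force: 0.0
```

```bash
python3 - <<'E'
exec(open('st.py').read())
img,d=get_image('wrist'); p,u,v=pts('wrist',d,None,s); m=(abs(p[:,0]-503)<50)&(abs(p[:,1]+147)<50)&(p[:,2]>93)&(p[:,2]<108)
print(m.sum(),cv2.minEnclosingCircle(p[m][:,:2].astype(np.float32)),np.median(p[m],0))
plan1([(rk(-121,-52.5,61),rot(4.3,45))])
E
```

```text
31.27 [1.062, 1.369, -1.469, 2.541, 2.314, 1.287, -0.024] [ 500.4 -147.3  129.9] [-0.089  2.389  0.034]
rack [-121.5  -54.1] tilt 43.06363869366264 [-0.3 -0.8  0.4]
5072 ((503.5249328613281, -144.16610717773438), 27.21355628967285) [ 492.62258062 -145.04384781   99.48941708]
[0.114, 0.004, 0.126, 0.0, -0.011, 0.0]
-> [ 500.8 -145.6   61. ]
```

Call:
jog_arm(
  steps=[
    [0.03,0.002,0.03,0,-0.003,0],
    [0.06,0.004,0.063,0,-0.006,0],
    [0.09,0.004,0.095,0,-0.009,0],
    [0.114,0.004,0.126,0,-0.011,0],
    [0.114,0.004,0.126,0,-0.011,0],
  ],
)

```text
time_s: 31.73
eef_pos: [498.4, -145.3, 56.6]
tcp_rot: [-0.082, 2.364, 0.041]
contact_force: [0.1, 0.1, 0.1]
opening: 0.999
grip_force: 0.0
```

```bash
python3 st.py
```

```text
31.73 [1.062, 1.58, -1.366, 2.543, 2.528, 1.385, 0.029] [ 498.4 -145.3   56.6] [-0.082  2.364  0.041]
rack [-123.4  -52. ] tilt 44.51421689667231 [0.1 0.1 0.1]
```

Call:
jog_arm(
  steps=[
    [0,0,0,0,0,0],
    [0,0,0,0,0,0],
    [0,0,0,0,0,0],
    [0,0,0,0,0,0],
    [0,0,0,0,0,0],
  ],
  claw=255,
)

```text
time_s: 32.15
eef_pos: [500.4, -145.0, 61.8]
tcp_rot: [-0.087, 2.356, 0.039]
contact_force: [-1.9, 1.0, 5.0]
opening: 0.636
grip_force: 63.0
```

```bash
python3 - <<'E'
exec(open('st.py').read())
Q=R.from_rotvec(s['tcp_rot']);z=s['eef_pos'][2];x,y=((s['eef_pos']-RO)@np.c_[ex,ey])
plan1([(rk(x,y,z+24),Q),(rk(-52,-60.5,z+24),Q),(rk(-52,-60.5,z+15),Q)])
E
```

```text
32.15 [1.061, 1.572, -1.373, 2.544, 2.526, 1.384, 0.029] [ 500.4 -145.    61.8] [-0.087  2.356  0.039]
rack [-121.4  -51.8] tilt 44.9436281938737 [-1.9  1.   5. ]
[-0.042, 0.0, -0.042, 0.0, 0.0, 0.0]
-> [ 500.4 -145.    85.8]
[-0.123, -0.022, 0.122, 0.0, 0.0, 0.0]
-> [ 570.2 -148.4   85.8]
[0.016, 0.0, 0.016, 0.0, 0.0, 0.0]
-> [ 570.2 -148.4   76.8]
```

Call:
jog_arm(
  steps=[
    [-0.02,0,-0.02,0,0,0],
    [-0.042,0,-0.042,0,0,0],
    [-0.042,0,-0.042,0,0,0],
  ],
)

```text
time_s: 32.4
eef_pos: [500.3, -145.8, 85.3]
tcp_rot: [-0.086, 2.358, 0.036]
contact_force: [-0.1, 0.0, -1.8]
opening: 0.637
grip_force: 64.6
```

Call:
jog_arm(
  steps=[
    [-0.035,-0.006,0.035,0,0,0],
    [-0.07,-0.012,0.07,0,0,0],
    [-0.1,-0.018,0.1,0,0,0],
    [-0.119,-0.022,0.118,0,0,0],
    [-0.119,-0.022,0.118,0,0,0],
  ],
)

```text
time_s: 32.82
eef_pos: [569.1, -150.6, 83.0]
tcp_rot: [-0.081, 2.36, 0.034]
contact_force: [0.2, 0.4, -3.8]
opening: 0.633
grip_force: 64.6
```

```bash
python3 - <<'E'
exec(open('st.py').read())
plan1([(rk(-54,-60.5,76.5),R.from_rotvec(s['tcp_rot']))])
E
```

```text
32.82 [1.03, 1.488, -1.393, 2.363, 2.432, 1.224, 0.088] [ 569.1 -150.6   83. ] [-0.081  2.36   0.034]
rack [-53.2 -62.6] tilt 44.69397010720865 [ 0.2  0.4 -3.8]
[0.013, 0.005, 0.01, 0.0, 0.0, 0.0]
-> [ 568.2 -148.6   76.5]
```

Call:
jog_arm(
  steps=[
    [0.006,0.002,0.006,0,0,0],
    [0.012,0.003,0.012,0,0,0],
    [0.0135,0.003,0.0135,0,0,0],
    [0.0135,0.003,0.0135,0,0,0],
  ],
)

```text
time_s: 33.15
eef_pos: [566.4, -147.8, 76.0]
tcp_rot: [-0.086, 2.359, 0.039]
contact_force: [-2.9, -1.0, 2.4]
opening: 0.634
grip_force: 65.2
```

```bash
python3 st.py
```

```text
33.15 [1.028, 1.505, -1.386, 2.369, 2.451, 1.232, 0.088] [ 566.4 -147.8   76. ] [-0.086  2.359  0.039]
rack [-55.7 -59.5] tilt 44.74276157300404 [-2.9 -1.   2.4]
```

Call:
jog_arm(
  steps=[
    [0,0,0,0,0,0],
    [0,0,0,0,0,0],
    [0,0,0,0,-0.036,0],
    [0.014,0,0.014,0,-0.072,0],
    [0.014,0,0.014,0,-0.072,0],
  ],
  claw=50,
)

```text
time_s: 33.57
eef_pos: [563.1, -145.3, 60.6]
tcp_rot: [-0.072, 2.142, 0.057]
contact_force: [-1.2, 1.4, -3.3]
opening: 0.803
grip_force: 0.0
```

```bash
python3 - <<'E'
exec(open('st.py').read())
img,d=get_image('scene')
r=masks_of('scene','jar')[0]; p,_,_=pts('scene',d,r['mask']); q=(p-RO)@np.c_[ex,ey,[0,0,1]]; print(r['conf'],np.percentile(q,[3,50,97],0).round().tolist())
Q=R.from_rotvec(s['tcp_rot'])
plan1([(rk(-54,-61,66),rot(4.3,58)),(rk(-26,-61,66),rot(4.3,58))])
E
```

```text
33.57 [1.096, 1.713, -1.344, 2.439, 2.823, 1.31, 0.113] [ 563.1 -145.3   60.6] [-0.072  2.142  0.057]
rack [-58.8 -56.9] tilt 57.229225457893364 [-1.2  1.4 -3.3]
0.61 [[-79.0, -85.0, 82.0], [-65.0, -68.0, 110.0], [-38.0, -40.0, 116.0]]
[-0.002, -0.005, 0.004, 0.001, -0.003, -0.002]
-> [ 568.2 -149.1   66. ]
[-0.037, 0.0, 0.059, 0.0, 0.0, 0.0]
-> [ 596.1 -147.    66. ]
```

Call:
jog_arm(
  steps=[
    [-0.004,-0.008,0.006,0,0,0],
    [-0.004,-0.008,0.006,0,0,0],
    [-0.004,-0.008,0.006,0,0,0],
  ],
)

```text
time_s: 33.92
eef_pos: [571.9, -152.2, 70.9]
tcp_rot: [-0.078, 2.131, 0.041]
contact_force: [0.5, 0.4, 0.5]
opening: 0.805
grip_force: 0.0
```

Call:
jog_arm(
  steps=[
    [0,0,0,0,0,0],
    [0,0,0,0,0,0],
    [0,0,0,0,0,0],
    [0,0,0,0,0,0],
  ],
  claw=255,
)

```text
time_s: 34.25
eef_pos: [570.9, -150.1, 71.3]
tcp_rot: [-0.08, 2.128, 0.047]
contact_force: [-2.8, 2.0, 5.6]
opening: 0.638
grip_force: 61.8
```

```bash
python3 - <<'E'
exec(open('st.py').read())
Q=R.from_rotvec(s['tcp_rot']);x,y=((s['eef_pos']-RO)@np.c_[ex,ey]);z=s['eef_pos'][2]
plan1([(rk(x,y,z+4),Q),(rk(-26,-61,z+4),Q),(rk(-26,-61,z),Q)])
E
```

```text
34.25 [1.098, 1.69, -1.353, 2.427, 2.817, 1.291, 0.116] [ 570.9 -150.1   71.3] [-0.08   2.128  0.047]
rack [-51.4 -62.2] tilt 57.998583412434435 [-2.8  2.   5.6]
[-0.008, 0.0, -0.005, 0.0, 0.0, 0.0]
-> [ 570.9 -150.1   75.3]
[-0.034, 0.003, 0.054, 0.0, 0.0, 0.0]
-> [ 596.1 -147.    75.3]
[0.008, 0.0, 0.005, 0.0, 0.0, 0.0]
-> [ 596.1 -147.    71.3]
```

Call:
jog_arm(
  steps=[
    [-0.008,0,-0.005,0,0,0],
    [-0.02,0.001,0.013,0,0,0],
    [-0.033,0.002,0.033,0,0,0],
    [-0.042,0.003,0.049,0,0,0],
    [-0.042,0.003,0.049,0,0,0],
  ],
)

```text
time_s: 34.67
eef_pos: [597.8, -148.5, 71.8]
tcp_rot: [-0.075, 2.134, 0.043]
contact_force: [0.5, -0.1, -3.1]
opening: 0.635
grip_force: 63.8
```

Call:
jog_arm(
  steps=[
    [0.004,0,0.003,0,0,0],
    [0.009,0,0.006,0,0,0],
    [0.009,0,0.006,0,0,0],
  ],
)

```text
time_s: 34.92
eef_pos: [597.1, -148.2, 71.3]
tcp_rot: [-0.077, 2.125, 0.044]
contact_force: [-1.9, -1.1, 9.0]
opening: 0.638
grip_force: 64.5
```

```bash
python3 st.py
```

```text
34.92 [1.071, 1.683, -1.36, 2.366, 2.807, 1.256, 0.119] [ 597.1 -148.2   71.3] [-0.077  2.125  0.044]
rack [-25.2 -62.3] tilt 58.2032579367157 [-1.9 -1.1  9. ]
```

Call:
jog_arm(
  steps=[
    [0,0,0,0,0,0],
    [0,0,0,0,0,0],
    [0,0,0,0,0,0],
    [0,0,-0.05,0,0,0],
    [0,0,-0.1,0,0,0],
  ],
  claw=50,
)

```text
time_s: 35.33
eef_pos: [561.7, -150.3, 88.4]
tcp_rot: [-0.075, 2.135, 0.046]
contact_force: [0.1, 0.6, 0.8]
opening: 0.804
grip_force: 0.0
```

Call:
jog_arm(
  steps=[
    [0,0,-0.08,0,0.02,0],
    [0.02,0,-0.14,0,0.05,0],
    [0.02,0,-0.2,0,0.08,0],
    [0.02,0,-0.22,0,0.08,0],
    [0.02,0,-0.22,0,0.08,0],
  ],
)

```text
time_s: 35.75
eef_pos: [486.0, -160.3, 130.1]
tcp_rot: [-0.089, 2.389, 0.032]
contact_force: [0.4, -1.3, 0.0]
opening: 0.798
grip_force: 0.0
```

```bash
python3 - <<'E'
exec(open('st.py').read())
for cam in('scene','wrist'):
    img,d=get_image(cam); p,u,v=pts(cam,d,None,s); q=(p-RO)@np.c_[ex,ey,[0,0,1]]
    if cam=='scene': save('s6.png',cv2.resize(img[120:310,170:400],None,fx=3,fy=3))
    for nm,y,xr,zs in(('can',(12,116),(-80,66),(60,120,180,225)),('jar',(-117,-5),(-80,60),(35,60,90,112)),('tape',(-117,-5),(-60,60),(180,210))):
        for z0 in zs:
            m=(abs(q[:,2]-z0)<8)&(q[:,1]>y[0])&(q[:,1]<y[1])&(q[:,0]>xr[0])&(q[:,0]<xr[1])
            if m.sum()>8: print(cam,nm,z0,m.sum(),np.percentile(q[m],[3,50,97],0).round()[:,:2].tolist())
    for o in('sander','offcut','pencil','screwdriver','plane','lid_top','jar','tape','aerosol'):
        if cam=='scene':
            for r in masks_of(cam,o)[:1]:
                p,_,_=pts(cam,d,r['mask']); print(o,round(r['conf'],2),np.percentile(p,[2,50,98],0).round().tolist())
E
```

```text
35.75 [1.11, 1.369, -1.471, 2.56, 2.317, 1.269, -0.003] [ 486.  -160.3  130.1] [-0.089  2.389  0.032]
rack [-136.9  -66. ] tilt 43.06407736077778 [ 0.4 -1.3  0. ]
scene jar 35 96 [[-54.0, -89.0], [-49.0, -72.0], [-24.0, -44.0]]
scene jar 60 83 [[-53.0, -90.0], [-44.0, -81.0], [-21.0, -63.0]]
scene jar 90 66 [[-49.0, -88.0], [-39.0, -83.0], [-18.0, -72.0]]
scene jar 112 179 [[-51.0, -88.0], [-36.0, -72.0], [-10.0, -45.0]]
sander 0.65 [[183.0, -402.0, -440.0], [643.0, -58.0, 295.0], [2531.0, 1227.0, 483.0]]
offcut 0.85 [[451.0, -90.0, 1.0], [474.0, -64.0, 18.0], [509.0, -31.0, 21.0]]
pencil 0.57 [[318.0, -84.0, -2.0], [389.0, -74.0, 4.0], [445.0, -58.0, 9.0]]
screwdriver 0.94 [[299.0, 80.0, 1.0], [410.0, 86.0, 20.0], [464.0, 122.0, 29.0]]
plane 0.65 [[221.0, 191.0, 2.0], [253.0, 221.0, 28.0], [308.0, 275.0, 50.0]]
lid_top 0.46 [[439.0, -231.0, 97.0], [583.0, -161.0, 113.0], [610.0, -131.0, 203.0]]
jar 0.72 [[568.0, -176.0, 23.0], [580.0, -164.0, 79.0], [609.0, -134.0, 116.0]]
wrist can 60 1203 [[-15.0, 22.0], [-10.0, 42.0], [15.0, 115.0]]
wrist can 120 597 [[-15.0, 42.0], [-13.0, 56.0], [-5.0, 73.0]]
wrist can 180 757 [[-14.0, 29.0], [-10.0, 39.0], [0.0, 51.0]]
wrist jar 35 1306 [[-53.0, -90.0], [-49.0, -62.0], [25.0, -5.0]]
wrist jar 60 1361 [[-53.0, -90.0], [-49.0, -65.0], [-28.0, -38.0]]
wrist jar 90 1690 [[-52.0, -89.0], [-46.0, -62.0], [35.0, -5.0]]
wrist jar 112 1809 [[-52.0, -89.0], [-43.0, -65.0], [-4.0, -39.0]]
```

View pics/s6.png

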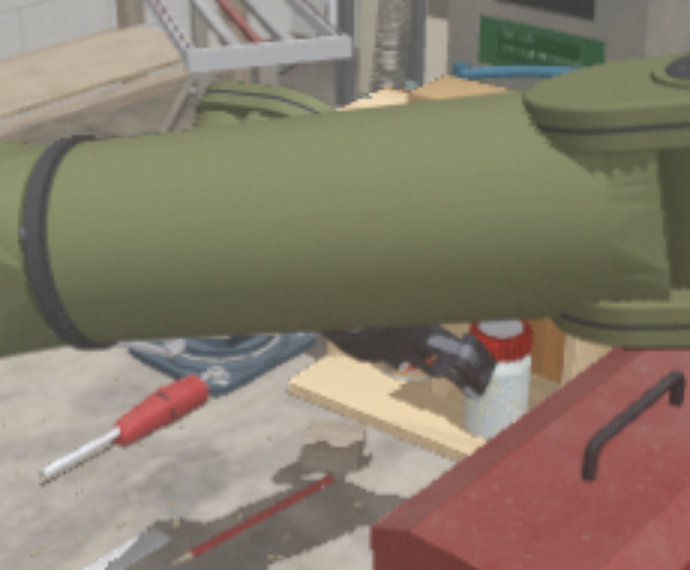

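Call:
jog_arm(
  steps=[
    [-0.05,0.02,-0.05,0,0.03,0],
    [-0.11,0.05,-0.11,0,0.06,0],
    [-0.17,0.08,-0.17,0,0.08,0],
    [-0.2,0.1,-0.21,0,0.08,0],
    [-0.2,0.1,-0.21,0,0.08,0],
  ],
)

```text
time_s: 36.72
eef_pos: [489.7, -114.7, 254.9]
tcp_rot: [-0.104, 2.622, 0.027]
contact_force: [1.0, 0.5, 0.3]
opening: 0.802
grip_force: 0.0
```

```bash
python3 - <<'E'
exec(open('st.py').read())
for cam in('scene','top','wrist'):
    img,d=get_image(cam); p,u,v=pts(cam,d,None,s); q=(p-RO)@np.c_[ex,ey,[0,0,1]]
    for nm,y,xr,zs in(('can',(12,116),(-80,66),(60,120,180,225)),('jar',(-117,-5),(-80,60),(60,112)),('tape',(-117,-5),(-60,60),(176,200,222))):
        for z0 in zs:
            m=(abs(q[:,2]-z0)<8)&(q[:,1]>y[0])&(q[:,1]<y[1])&(q[:,0]>xr[0])&(q[:,0]<xr[1])
            if m.sum()>8: print(cam,nm,z0,m.sum(),np.percentile(q[m],[3,50,97],0).round()[:,:2].tolist())
    for o in('sander','tape'):
        for r in masks_of(cam,o)[:1]:
            p,_,_=pts(cam,d,r['mask'],s)
            if len(p): print(cam,o,round(r['conf'],2),np.percentile(p,[2,50,98],0).round().tolist(),np.percentile((p-RO)@ex,[2,98]).round())
E
```

```text
36.72 [1.041, 0.823, -1.442, 2.33, 1.653, 0.808, 0.182] [ 489.7 -114.7  254.9] [-0.104  2.622  0.027]
rack [-129.7  -20.9] tilt 29.643786350138186 [1.  0.5 0.3]
scene can 60 87 [[-18.0, 27.0], [-10.0, 41.0], [10.0, 71.0]]
scene can 120 82 [[-16.0, 30.0], [-12.0, 46.0], [2.0, 73.0]]
scene can 180 76 [[-17.0, 36.0], [-11.0, 51.0], [-5.0, 77.0]]
scene can 225 13 [[-13.0, 36.0], [-8.0, 42.0], [-3.0, 58.0]]
scene jar 60 110 [[-55.0, -90.0], [-48.0, -75.0], [-22.0, -44.0]]
scene jar 112 223 [[-52.0, -87.0], [-34.0, -65.0], [-6.0, -40.0]]
scene tape 176 160 [[-29.0, -82.0], [-5.0, -71.0], [53.0, -47.0]]
scene tape 200 136 [[-9.0, -82.0], [-5.0, -79.0], [55.0, -49.0]]
scene tape 222 223 [[-7.0, -81.0], [7.0, -68.0], [46.0, -46.0]]
scene sander 0.63 [[610.0, -139.0, 263.0], [618.0, -97.0, 287.0], [673.0, -31.0, 296.0]] [-7. 53.]
scene tape 0.66 [[594.0, -165.0, 167.0], [624.0, -158.0, 201.0], [683.0, -132.0, 229.0]] [-28.  59.]
top can 60 32 [[-12.0, 29.0], [-9.0, 53.0], [5.0, 78.0]]
top can 120 38 [[-12.0, 28.0], [-9.0, 52.0], [4.0, 79.0]]
top can 180 57 [[-12.0, 27.0], [-7.0, 54.0], [13.0, 
[... 544 characters left out ...]
0, -130.0, 229.0]] [-25.  12.]
wrist can 60 516 [[-4.0, 29.0], [-0.0, 50.0], [20.0, 79.0]]
wrist can 120 743 [[-6.0, 30.0], [-1.0, 50.0], [19.0, 80.0]]
wrist can 180 440 [[-2.0, 12.0], [7.0, 34.0], [32.0, 82.0]]
wrist can 225 554 [[-1.0, 13.0], [7.0, 36.0], [31.0, 45.0]]
wrist jar 60 722 [[-41.0, -115.0], [-34.0, -66.0], [51.0, -33.0]]
wrist jar 112 773 [[-42.0, -115.0], [-35.0, -62.0], [26.0, -33.0]]
wrist tape 176 5883 [[-43.0, -109.0], [-20.0, -45.0], [51.0, -7.0]]
wrist tape 200 872 [[0.0, -76.0], [2.0, -57.0], [29.0, -40.0]]
wrist tape 222 1032 [[0.0, -75.0], [1.0, -56.0], [37.0, -40.0]]
wrist tape 0.58 [[602.0, -159.0, 179.0], [624.0, -141.0, 218.0], [670.0, -121.0, 242.0]] [-20.  49.]
```

```bash
python3 -c "
from rig import arm
print(arm.hand_in())"
```

```text
the job is handed in; nothing more can be done
None
```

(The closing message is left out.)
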